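# Cull the twisted box sides and close the box with the flat one

## Robot

A 7-joint arm with a two-finger parallel gripper is mounted at the origin on the work surface. World frame = base frame: x ahead of the robot, y to its left, z up, the work surface at z = 0. Lengths are in m, angles in rad, forces in N, time in s.
With the tool pointing down it reaches from about 0.4 to 0.85 m from the base axis. Payload 10.4 kg.
Tool frame: the origin (TCP) lies at the very end of the fingers, on their centre line; the grasp point (between the pads) lies r.pinch_z behind it (r.pinch_z is the distance from the TCP to the grasp point, in m); z points along the fingers, x is the direction in which the jaws open and shut, and the axes are right-handed (so a half turn about z gives the same grasp; the last joint's range is limited). The gripper opens to 87 mm and grips with 3 to 60 N. Pads are 19 mm wide; open, the fingers measure 117 mm over their backs; the gripper's body (75 mm by 190 mm) begins 51 mm behind the grasp point.
Start: joints at [1.217, 0.332, -0.065, 1.46, 0.022, 1.35, -0.088], TCP at [0.203, -0.591, 0.196] pointing down, gripper open.
Joint ranges: [-2.6, 2.6], [-0.5, 2.12], [-1.47, 1.34], [0.16, 2.42], [-1.27, 4.41], [0.06, 2.06], [-2.6, 2.6]. Speed limits (rad/s): [2.22, 2.22, 2.79, 2.79, 3.14, 3.14, 3.14].

## Interface

Orientations are given as a unit quaternion [x, y, z, w].
In Python, from bench import r gives the robot as it stands.
- The arm moves only by the tool carry_out, never from a script. Its argument "increments" is text: rows parted by semicolons, each of 7 numbers parted by spaces: the turn, a rotation vector about the tool's x, y, z in degrees, then the shift along the tool's x, y, z in m, then the finger opening in m, from 0 to 0.087. A call has exactly 5 rows; each row is the pose to reach, as a shift and turn from the pose measured when the call began, along the tool's axes at that moment; what a row does not reach only later rows make up. A row lasts 1/8 s, in which the tool goes at most 62.5 mm and 10.7 degrees, less where a joint would pass 70% of its speed; a pose out of reach is approached as far as the arm can. A call with a gripper value outside its range is refused whole. The fingers move at their own pace and stop on an object; "squeeze" is the grip in N (left out, the last holds). Time passes only in rows, so rows that repeat a pose let the fingers close, or fill a call up. It gives the time, the measured TCP pose, the force and the opening at its end, in the units of the state.
- r.read_state(): the state, without advancing time (a new reading comes with each control period).
- r.camera(name): name is "side" or "top" or "wrist"; returns (picture, depth): 384x512x3 uint8, blue, green, red; 384x512 float32, m along the optical axis (not along the pixel's ray), 0 where there is no reading.
- r.camera_model(name): a dict with "K" (3x3 intrinsics, pixels), "k1" (the pictures are not rectified: a ray, as slopes to the right and down, at radius r is drawn at 1 + k1 r^2 times it, then the intrinsics apply), "extrinsics" (4x4, takes a point from camera to world coordinates). Camera axes: x right, y down, z forward; pixel columns grow to the right and rows downward; lengths in m; the calibration is good to about 2 mm. A picture is of the moment at which its call begins: read the wrist's pose just before it. camera_model takes no time and is no camera call; for the wrist camera it gives the pose at the moment of the call.
- r.close_job(): hands the job in, once; it reports no verdict.
The state is a dict: "time": time; "joint_positions": joint angles; "joint_vel": joint speeds; "joint_torque": joint torques, N m; "ee_pos": TCP position; "eef_rot": TCP orientation; "ft_force": force on the tool from outside, world axes, zero at the start; "torque": the same for the moment, N m; "width": finger opening in m.
Only numpy, scipy, OpenCV 4.12 (cv2) and the standard library are available. Lean on these libraries where they do the work, as an engineer would, in place of code of your own. Each camera call takes 0.05 s, during which the arm holds its last target.

## Task

The box on the bench needs its last side; of the two finger-jointed sides lying about, one has twisted. Taking them one at a time, lay each side on the granite plate, let go and press down on its corners to see whether it rocks, and put it away before checking the other: the one that rocks goes into the black offcut bin, and the flat one goes onto the box, lowered level so that all its fingers enter their slots and it sits fully home. Check both, and do not disturb the other things on the bench.

Things in the scene. Friction and masses are not known exactly. Their poses are not given: they have to be found in the camera images.
- side_1_mid (a point): one of two look-alike pale wood box sides, 150 (x) x 60 (y) x 12 mm, about 0.075 kg, lying on the bench; the point is its centre, 6 mm above its underside. One of the two is flat and rests solidly; in the other, one corner stands 4.5 mm above the plane of the other three: it looks level at rest and tips by about 0.07 rad when that corner is pressed with 1 to 5 N.
- side_2_mid (a point): one of two look-alike pale wood box sides, 150 (x) x 60 (y) x 12 mm, about 0.075 kg, lying on the bench; the point is its centre, 6 mm above its underside. Each end of both sides has four fingers about 8 mm wide and three notches 9.8 mm wide (y centres 0, +-17.1 mm), 13 mm deep, right through the thickness. Either end and either face fits the box. Neither name nor place tells which is flat.
- plate_top (a point): centre of the top face of the dark granite surface plate, 50 mm above the bench: 200 mm (x) by 300 mm (y), fixed, dead flat, empty at the start.
- plate: the same granite surface plate (50 mm high on rubber feet); origin under its centre, on the bench, same axes.
- box_seat (a point): where the centre of the missing side comes when fully home (its top flush with the tine tops), 116 mm above the bench, x along its length, z up. Each end board of the box has three upright tines (y = 0, +-17.1 mm, 7.4 mm wide, 12 mm high, eased corners, tops 122 mm above the bench) for the notches of a side lowered level from above; play 1.2 mm each way.
- box: pale wood box, 150 (x) x 60 (y) mm, lying on its first side on a plywood board 230 x 130 x 12 mm, open upwards: two end boards 12 mm thick stand up at x = -75..-63 and 63..75 mm, nothing between them above 24 mm. Wooden stops round its foot reach 42 mm. All fixed; origin under its centre, on the bench.
- bin_floor (a point): centre of the floor (6 mm above the bench) of the black open offcut bin: outside 230 mm (x) x 160 mm (y), 90 mm high, walls 6 mm, fixed; a few 8 mm offcuts lie on its floor.
- bin: the same bin; origin under its centre, on the bench.
- glue: upright white glue bottle, 58 mm across, 190 mm high; origin under its centre. Bystander.
- oil_tin: upright steel tin, 76 mm across, 120 mm high; origin under its centre. Bystander.
- tape_measure: tape measure, 80 x 40 mm, 65 mm high; origin under its centre. Bystander.
- sanding_block: cork sanding block, 112 x 66 mm, 32 mm high; origin under its centre. Bystander.
- box_corner_1: fixed part of the box: floor of the outermost finger slot of one end board (at x = -69, y = -26 mm on the box), 110 mm above the bench, on which one corner of a side bears; its origin and axes are those of the box.
- box_corner_2: fixed part of the box: floor of the outermost finger slot of one end board (at x = -69, y = +26 mm on the box), 110 mm above the bench, on which one corner of a side bears; its origin and axes are those of the box.
- box_corner_3: fixed part of the box: floor of the outermost finger slot of one end board (at x = +69, y = -26 mm on the box), 110 mm above the bench, on which one corner of a side bears; its origin and axes are those of the box.
- box_corner_4: fixed part of the box: floor of the outermost finger slot of one end board (at x = +69, y = +26 mm on the box), 110 mm above the bench, on which one corner of a side bears; its origin and axes are those of the box.
Not all that is in view belongs to the job. What is shaped like the part that bears side_2_mid but pink is not meant.

How it is judged:
On the way, in this order (a step that is already met when the one before it is completed fails the run):
1. a side lies on the granite plate and is pressed down near an end or corner (((contact force between side_1 and plate above 0.3 N and contact force between the fingers and side_1 above 0.7 N and horizontal distance between the grasp point and side_1_mid above 0.035 m and angle between side_1_mid's own z axis and vertical below 0.2 rad and x of side_1_mid in the frame of plate_top between -0.1 and 0.1 m and y of side_1_mid in the frame of plate_top between -0.15 and 0.15 m) or (contact force between side_2 and plate above 0.3 N and contact force between the fingers and side_2 above 0.7 N and horizontal distance between the grasp point and side_2_mid above 0.035 m and angle between side_2_mid's own z axis and vertical below 0.2 rad and x of side_2_mid in the frame of plate_top between -0.1 and 0.1 m and y of side_2_mid in the frame of plate_top between -0.15 and 0.15 m))), for 0.05 s.
2. one side is put away (in the bin, or home on the box bearing on all four corners) and let go ((((horizontal distance between side_1_mid and box_seat below 0.005 m and z of side_1_mid in the frame of box_seat between -0.003 and 0.003 m and angle between the x axis of side_1_mid and the x axis of box_seat, either way round below 0.05 rad and contact force between side_1 and box_corner_1 above 0.01 N and contact force between side_1 and box_corner_2 above 0.01 N and contact force between side_1 and box_corner_3 above 0.01 N and contact force between side_1 and box_corner_4 above 0.01 N and contact force between the fingers and side_1 below 0.1 N) or (x of side_1_mid in the frame of bin_floor between -0.11 and 0.11 m and y of side_1_mid in the frame of bin_floor between -0.075 and 0.075 m and z of side_1_mid in the frame of bin_floor below 0.06 m and contact force between the fingers and side_1 below 0.1 N)) or ((horizontal distance between side_2_mid and box_seat below 0.005 m and z of side_2_mid in the frame of box_seat between -0.003 and 0.003 m and angle between the x axis of side_2_mid and the x axis of box_seat, either way round below 0.05 rad and contact force between side_2 and box_corner_1 above 0.01 N and contact force between side_2 and box_corner_2 above 0.01 N and contact force between side_2 and box_corner_3 above 0.01 N and contact force between side_2 and box_corner_4 above 0.01 N and contact force between the fingers and side_2 below 0.1 N) or (x of side_2_mid in the frame of bin_floor between -0.11 and 0.11 m and y of side_2_mid in the frame of bin_floor between -0.075 and 0.075 m and z of side_2_mid in the frame of bin_floor below 0.06 m and contact force between the fingers and side_2 below 0.1 N)))), for 0.1 s.
3. with one put away, the other side is pressed on the plate (((contact force between side_1 and plate above 0.3 N and contact force between the fingers and side_1 above 0.7 N and horizontal distance between the grasp point and side_1_mid above 0.035 m and angle between side_1_mid's own z axis and vertical below 0.2 rad and x of side_1_mid in the frame of plate_top between -0.1 and 0.1 m and y of side_1_mid in the frame of plate_top between -0.15 and 0.15 m) or (contact force between side_2 and plate above 0.3 N and contact force between the fingers and side_2 above 0.7 N and horizontal distance between the grasp point and side_2_mid above 0.035 m and angle between side_2_mid's own z axis and vertical below 0.2 rad and x of side_2_mid in the frame of plate_top between -0.1 and 0.1 m and y of side_2_mid in the frame of plate_top between -0.15 and 0.15 m)) and (((horizontal distance between side_1_mid and box_seat below 0.005 m and z of side_1_mid in the frame of box_seat between -0.003 and 0.003 m and angle between the x axis of side_1_mid and the x axis of box_seat, either way round below 0.05 rad and contact force between side_1 and box_corner_1 above 0.01 N and contact force between side_1 and box_corner_2 above 0.01 N and contact force between side_1 and box_corner_3 above 0.01 N and contact force between side_1 and box_corner_4 above 0.01 N and contact force between the fingers and side_1 below 0.1 N) or (x of side_1_mid in the frame of bin_floor between -0.11 and 0.11 m and y of side_1_mid in the frame of bin_floor between -0.075 and 0.075 m and z of side_1_mid in the frame of bin_floor below 0.06 m and contact force between the fingers and side_1 below 0.1 N)) or ((horizontal distance between side_2_mid and box_seat below 0.005 m and z of side_2_mid in the frame of box_seat between -0.003 and 0.003 m and angle between the x axis of side_2_mid and the x axis of box_seat, either way round below 0.05 rad and contact force between side_2 and box_corner_1 above 0.01 N and contact force between side_2 and box_corner_2 above 0.01 N and contact force between side_2 and box_corner_3 above 0.01 N and contact force between side_2 and box_corner_4 above 0.01 N and contact force between the fingers and side_2 below 0.1 N) or (x of side_2_mid in the frame of bin_floor between -0.11 and 0.11 m and y of side_2_mid in the frame of bin_floor between -0.075 and 0.075 m and z of side_2_mid in the frame of bin_floor below 0.06 m and contact force between the fingers and side_2 below 0.1 N)))), for 0.05 s.
At the end, for the whole second after the job is handed in: one side is home on the box (within 5 mm sideways, 3 mm in height and 0.05 rad of its seat) and bears on all four corners, as only the flat one can; the other lies in the offcut bin (centre inside its walls, under 60 mm above its floor); both are let go and at rest ((((horizontal distance between side_1_mid and box_seat below 0.005 m and z of side_1_mid in the frame of box_seat between -0.003 and 0.003 m and angle between the x axis of side_1_mid and the x axis of box_seat, either way round below 0.05 rad and contact force between side_1 and box_corner_1 above 0.01 N and contact force between side_1 and box_corner_2 above 0.01 N and contact force between side_1 and box_corner_3 above 0.01 N and contact force between side_1 and box_corner_4 above 0.01 N and contact force between the fingers and side_1 below 0.1 N) and (x of side_2_mid in the frame of bin_floor between -0.11 and 0.11 m and y of side_2_mid in the frame of bin_floor between -0.075 and 0.075 m and z of side_2_mid in the frame of bin_floor below 0.06 m and contact force between the fingers and side_2 below 0.1 N)) or ((horizontal distance between side_2_mid and box_seat below 0.005 m and z of side_2_mid in the frame of box_seat between -0.003 and 0.003 m and angle between the x axis of side_2_mid and the x axis of box_seat, either way round below 0.05 rad and contact force between side_2 and box_corner_1 above 0.01 N and contact force between side_2 and box_corner_2 above 0.01 N and contact force between side_2 and box_corner_3 above 0.01 N and contact force between side_2 and box_corner_4 above 0.01 N and contact force between the fingers and side_2 below 0.1 N) and (x of side_1_mid in the frame of bin_floor between -0.11 and 0.11 m and y of side_1_mid in the frame of bin_floor between -0.075 and 0.075 m and z of side_1_mid in the frame of bin_floor below 0.06 m and contact force between the fingers and side_1 below 0.1 N))) and linear speed of each of side_1, side_2 below 0.01 m/s and angular speed of each of side_1, side_2 below 0.1 rad/s); the robot touches nothing.
It fails at once if a bystander is pushed more than 30 mm or knocked over (distance of any of glue, oil_tin, tape_measure, sanding_block from where it was at the start of the episode above 0.03 m or angle between any of glue, oil_tin, tape_measure, sanding_block's own z axis and vertical above 0.5 rad).
It also fails if it takes over 72 s, if anything falls off the work surface, if the arm or the gripper's body presses on something with over 40 N, if the wrist force passes 120 N, or if a joint passes its speed limit or range.

## Working session

There is one attempt and no reset: what is moved stays moved. The work goes in short steps, Python scripts to look and compute and a tool call to move; the robot and the scene stay as the last step left them, time stands still between calls to the robot, and variables do not carry over. Pictures are saved under pics/ and viewed, and the job is handed in when it is done.

Besides the shell and the picture viewer there is one more tool, called after "Emit:" in YAML: its name, and indented under it one key for each argument. carry_out: Moves the arm, as the interface text tells. Its arguments: {"type":"object","properties":{"increments":{"type":"string"},"squeeze":{"type":"number"}},"required":["increments"]}

```bash
ls; mkdir -p pics; cat > h.py <<'E'
import numpy as np, cv2
from scipy.spatial.transform import Rotation as R
from bench import r
def snap(n):
    m=r.camera_model(n); p,d=r.camera(n); return p,d,m
def unproj(m,u,v,d):
    K=np.array(m["K"]);x=np.array([[[u,v]]],float)
    q=cv2.undistortPoints(x,K,np.array([m["k1"],0,0,0,0.]))[0,0]
    T=np.array(m["extrinsics"]); return T[:3,:3]@(np.array([q[0],q[1],1])*d)+T[:3,3]
def grid(m,d):
    K=np.array(m["K"]);H,W=d.shape
    uu,vv=np.meshgrid(np.arange(W),np.arange(H))
    q=cv2.undistortPoints(np.stack([uu,vv],-1).reshape(-1,1,2).astype(float),K,np.array([m["k1"],0,0,0,0.])).reshape(H,W,2)
    P=np.dstack([q,np.ones((H,W))])*d[...,None]
    T=np.array(m["extrinsics"]); return P@T[:3,:3].T+T[:3,3]
def st():
    s=r.read_state(); print(round(s["time"],3),np.round(s["ee_pos"],4),np.round(R.from_quat(s["eef_rot"]).as_matrix(),3).tolist(),np.round(s["ft_force"],2),s["width"]); return s
E
python3 - <<'E'
from h import *
s=st();print(r.pinch_z,s)
for n in("top","side","wrist"):
    p,d,m=snap(n);cv2.imwrite(f"pics/{n}0.png",p);np.savez(f"{n}0.npz",p=p,d=d,m=np.array(m,dtype=object));print(n,{k:np.round(np.array(v),3).tolist() for k,v in m.items()})
E
```

```text
pics
0.0 [ 0.2029 -0.5907  0.1953] [[0.325, -0.946, -0.001], [-0.946, -0.325, 0.001], [-0.001, 0.0, -1.0]] [-0.24 -0.11  0.52] 0.08751970366205888
0.0187 {'time': 0.0, 'joint_positions': array([ 1.21738442,  0.33289348, -0.06471131,  1.46093043,  0.02160562,
        1.34988848, -0.08847767]), 'joint_vel': array([-1.24984221e-03,  4.38192186e-04, -7.33491333e-05, -1.00586151e-03,
       -1.25881270e-03, -5.85512206e-05, -3.44645722e-04]), 'joint_torque': array([ 8.47118408e-04, -6.23258328e+01,  2.51446181e-02, -3.89893162e+01,
       -6.11027679e-02,  3.98796005e-02,  1.45374506e-04]), 'ee_pos': array([ 0.202869  , -0.59071741,  0.1953457 ]), 'eef_rot': array([ 8.13898759e-01, -5.81006285e-01, -5.98168656e-04, -3.86110646e-04]), 'ft_force': array([-0.23722554, -0.10703735,  0.52349713]), 'torque': array([-0.0206118 , -0.02530249,  0.01309974]), 'width': 0.08751970366205888}
top {'K': [[347.179, 0.0, 257.725], [0.0, 347.179, 193.296], [0.0, 0.0, 1.0]], 'k1': -0.079, 'extrinsics': [[0.034, -0.979, 0.201, 0.271], [-0.999, -0.034, 0.005, 0.001], [0.002, -0.201, -0.98, 1.211], [0.0, 0.0, 0.0, 1.0]]}
side {'K': [[484.879, 0.0, 253.563], [0.0, 484.879, 187.556], [0.0, 0.0, 1.0]], 'k1': -0.121, 'extrinsics': [[0.999, -0.007, 0.041, 0.415], [-0.038, -0.566, 0.823, -1.242], [0.018, -0.824, -0.566, 0.947], [0.0, 0.0, 0.0, 1.0]]}
wrist {'K': [[326.663, 0.0, 252.763], [0.0, 326.663, 189.924], [0.0, 0.0, 1.0]], 'k1': -0.043, 'extrinsics': [[0.325, -0.906, -0.269, 0.277], [-0.946, -0.312, -0.091, -0.565], [-0.002, 0.284, -0.959, 0.384], [0.0, 0.0, 0.0, 1.0]]}
```

View pics/top0.png

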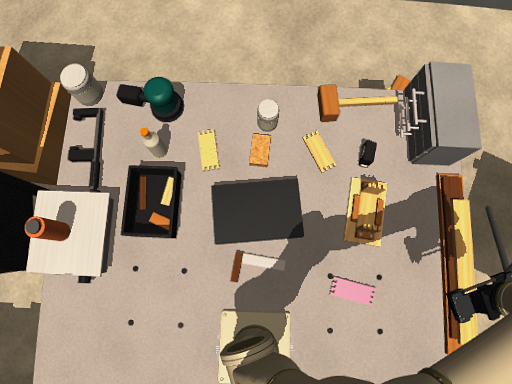

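View pics/side0.png

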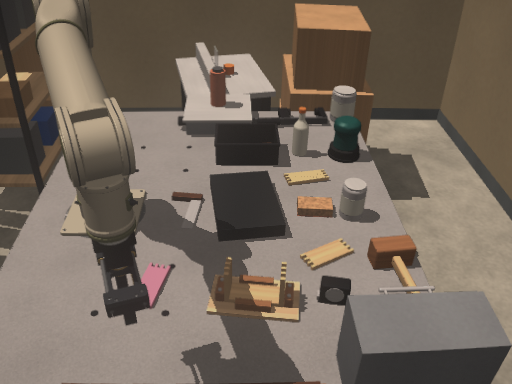

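View pics/wrist0.png

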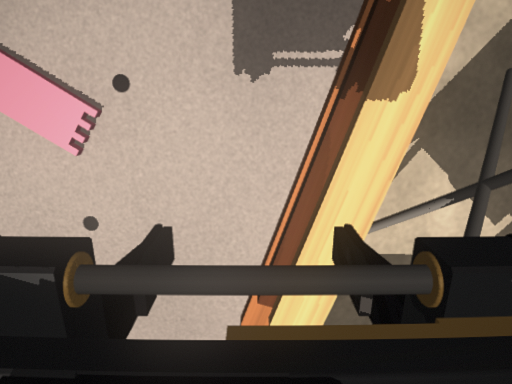

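Top view: two pale sides at (208,149) and (320,151), with finger-jointed ends. The pink look-alike at (353,290) is not meant. Plate (257,210), box (367,210), bin (151,201), sanding block (260,149), tin (268,113), tape (368,151), glue (153,143).

```bash
python3 - <<'E'
from h import *
z=np.load("top0.npz",allow_pickle=True);p,d,m=z["p"],z["d"],z["m"].item()
P=grid(m,d)
def comp(name,u0,u1,v0,v1,zl,zh,col=None):
    M=np.zeros(d.shape,bool);M[v0:v1,u0:u1]=True
    M&=(P[...,2]>zl)&(P[...,2]<zh)&(d>0)
    if col is not None: M&=col
    q=P[M];(c,wh,a)=cv2.minAreaRect(q[:,:2].astype(np.float32))
    print(name,len(q),"rect c",np.round(c,4),np.round(wh,4),round(a,1),"mean",np.round(q.mean(0),4),"zmed",np.round(np.median(q[:,2]),4))
print("bench z",[np.round(np.median(P[v:v+10,u:u+10,2]),4) for u,v in((180,150),(285,150),(320,210),(200,250))])
comp("sideA",193,225,122,176,.008,.02)
comp("sideB",296,342,125,178,.008,.02)
comp("plate",205,310,170,250,.045,.056)
comp("bin",118,187,158,245,.08,.1)
comp("boxtop",340,392,170,250,.105,.13)
comp("boxboard",335,392,170,250,.008,.02)
comp("glue",138,170,120,160,.02,.25)
comp("tin",250,285,95,132,.1,.14)
comp("tape",355,380,132,170,.05,.08)
comp("sand",245,275,130,170,.025,.04)
def crop(n,u0,u1,v0,v1,k):
    cv2.imwrite(n,cv2.resize(p[v0:v1,u0:u1],None,fx=k,fy=k,interpolation=cv2.INTER_CUBIC))
crop("pics/c1.png",180,390,110,250,3.8)
E
```

```text
bench z [np.float64(0.0014), np.float64(0.0008), np.float64(0.0005), np.float64(0.0011)]
sideA 601 rect c [0.6717 0.1934] [0.1867 0.0765] 2.2 mean [0.6714 0.1938 0.0142] zmed 0.0142
sideB 616 rect c [ 0.6818 -0.2082] [0.1355 0.179 ] 83.6 mean [ 0.6819 -0.2095  0.0131] zmed 0.0131
plate 5089 rect c [0.4503 0.0099] [0.2012 0.3003] 6.8 mean [0.4478 0.0101 0.0508] zmed 0.0509
bin 840 rect c [0.4648 0.3645] [0.1699 0.2393] 89.3 mean [0.4657 0.3669 0.0903] zmed 0.0908
boxtop 159 rect c [ 0.4667 -0.3737] [0.063  0.1522] 82.1 mean [ 0.4702 -0.3732  0.1147] zmed 0.1139
boxboard 913 rect c [ 0.4813 -0.3772] [0.1607 0.2717] 89.4 mean [ 0.4553 -0.3604  0.0131] zmed 0.0131
glue 457 rect c [0.6645 0.367 ] [0.049  0.0566] 59.1 mean [0.6583 0.3629 0.1134] zmed 0.1223
tin 387 rect c [ 0.7876 -0.0171] [0.072  0.0724] 42.0 mean [ 0.7853 -0.0173  0.1188] zmed 0.1205
tape 266 rect c [ 0.6723 -0.3778] [0.0451 0.0766] 74.6 mean [ 0.6709 -0.3758  0.0643] zmed 0.0649
sand 555 rect c [0.6755 0.0059] [0.0659 0.1148] 85.3 mean [0.673  0.0058 0.0329] zmed 0.0328
```

View pics/c1.png

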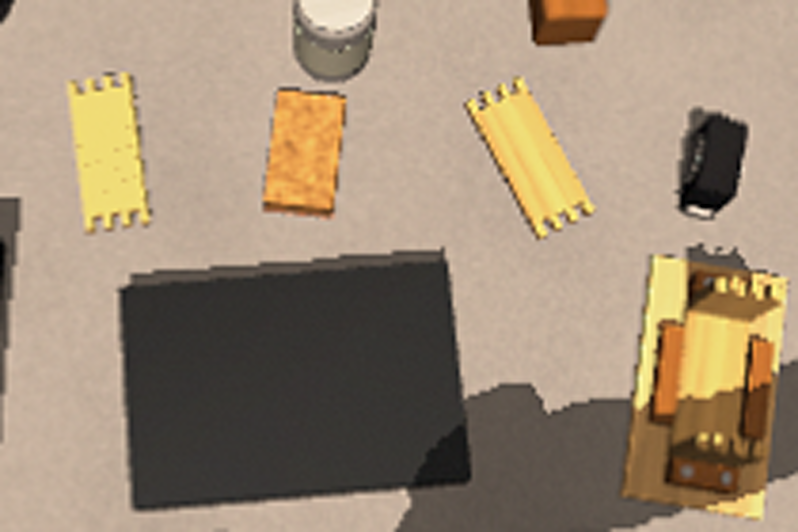

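```bash
cat >> h.py <<'E'
import math
def Rdown(yawdeg):
    c,s=math.cos(math.radians(yawdeg)),math.sin(math.radians(yawdeg))
    return np.array([[c,s,0],[s,-c,0],[0,0,-1.]])
def plan(pos,yaw):
    s=r.read_state();R0=R.from_quat(s["eef_rot"]).as_matrix()
    dp=R0.T@(np.array(pos)-s["ee_pos"]);rv=np.degrees(R.from_matrix(R0.T@Rdown(yaw)).as_rotvec())
    n=max(np.linalg.norm(dp)/.0625,np.linalg.norm(rv)/10.7)
    cy=math.degrees(math.atan2(R0[1,0],R0[0,0]))
    print("t",round(s["time"],2),"pos",np.round(s["ee_pos"],4),"yaw",round(cy,2),"F",np.round(s["ft_force"],2),"w",round(s["width"],4))
    print("turn",np.round(rv,2),"shift",np.round(dp,4),"rows",round(n,2))
E
python3 -c "
from h import *
plan((.682,-.208,.22),-62)"
```

```text
t 0.15 pos [ 0.2029 -0.5908  0.1956] yaw -71.04 F [-0.17 -0.14  0.24] w 0.0875
turn [-0.    0.06 -9.04] shift [-0.2065 -0.5775 -0.0243] rows 9.82
```

Emit:
carry_out:
  increments: "0 0 -1 -0.021 -0.058 -0.024 0.087; 0 0 -2 -0.042 -0.116 -0.024 0.087; 0 0 -3 -0.062 -0.174 -0.024 0.087; 0 0 -4 -0.083 -0.232 -0.024 0.087; 0 0 -5 -0.104 -0.29 -0.024 0.087"

```text
time: 0.78
ee_pos: [0.4447, -0.3968, 0.2196]
eef_rot: [0.839, -0.545, -0.0, -0.0]
ft_force: [1.1, -0.3, 0.4]
width: 0.087
```

```bash
python3 -c "
from h import *
p,d,m=snap('wrist');cv2.imwrite('pics/wbox0.png',p);np.savez('wbox0.npz',p=p,d=d,m=np.array(m,dtype=object))
plan((.682,-.208,.22),-62)"
```

```text
t 0.82 pos [ 0.4523 -0.3886  0.2195] yaw -65.36 F [ 5.2   8.77 -0.51] w 0.0869
turn [-0.28  0.17 -3.36] shift [-0.0684 -0.2841  0.0011] rows 4.68
```

Emit:
carry_out:
  increments: "0 0 -1 -0.014 -0.057 0 0.087; 0 0 -2 -0.028 -0.114 0 0.087; 0 0 -2.5 -0.041 -0.171 0 0.087; 0 0 -3.4 -0.055 -0.228 0.001 0.087; 0 0 -3.4 -0.068 -0.284 0.001 0.087"

```text
time: 1.45
ee_pos: [0.6831, -0.2073, 0.2196]
eef_rot: [0.857, -0.515, -0.0, -0.003]
ft_force: [0.8, -1.4, 0.4]
width: 0.0869
```

```bash
python3 -c "
from h import *
r.camera('top')
p,d,m=snap('wrist');cv2.imwrite('pics/wB0.png',p);np.savez('wB0.npz',p=p,d=d,m=np.array(m,dtype=object))
plan((.682,-.208,.22),-62)"
```

```text
t 1.55 pos [ 0.6853 -0.2007  0.2179] yaw -61.45 F [-0.15  0.75 -0.75] w 0.0865
turn [-0.38  0.45  0.55] shift [ 0.0048  0.0064 -0.0022] rows 0.13
```

View pics/wB0.png

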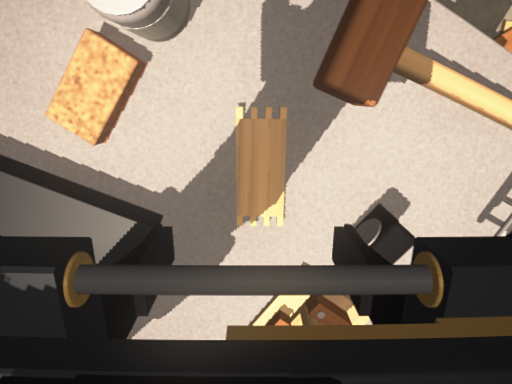

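View pics/wbox0.png

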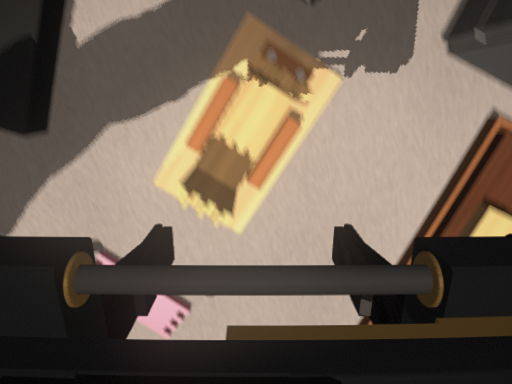

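```bash
cat >> h.py <<'E'
def rectfit(p,d,m,zl,zh,box,wood=False):
    P=grid(m,d);u0,u1,v0,v1=box
    M=np.zeros(d.shape,np.uint8);M[v0:v1,u0:u1]=1
    M&=((P[...,2]>zl)&(P[...,2]<zh)&(d>0)).astype(np.uint8)
    if wood: M&=((p[...,2].astype(int)-p[...,0])>45).astype(np.uint8)
    n,l,s,c=cv2.connectedComponentsWithStats(M)
    k=1+np.argmax(s[1:,4]);M=l==k
    q=P[M];c,wh,a=cv2.minAreaRect(q[:,:2].astype(np.float32))
    if wh[0]<wh[1]: a-=90
    a=(a+90)%180-90
    print("n",len(q),"c",np.round(c,4),"wh",np.round(wh,4),"long yaw",round(a,2),"mean",np.round(q.mean(0),4),"z5/50/95",np.round(np.percentile(q[:,2],[5,50,95]),4))
    return q,M
E
python3 -c "
from h import *
z=np.load('wB0.npz',allow_pickle=True);p,d,m=z['p'],z['d'],z['m'].item()
rectfit(p,d,m,.006,.02,(225,300,90,240))
rectfit(p,d,m,.006,.02,(225,300,90,240),True)
P=grid(m,d)
for uv in((210,150),(310,150),(262,250),(262,165)):print(uv,P[uv[1],uv[0]])
from numpy import array
s=r.read_state();T=np.array(m['extrinsics']);R0=R.from_quat(s['eef_rot']).as_matrix()
print('cam in tool',R0.T@(T[:3,3]-s['ee_pos']))
plan((.682,-.208,.22),-62)
"
```

```text
n 5237 c [ 0.6822 -0.2098] wh [0.1498 0.0601] long yaw 28.14 mean [ 0.6858 -0.208   0.0125] z5/50/95 [0.0112 0.0125 0.0137]
n 5233 c [ 0.6822 -0.2098] wh [0.1498 0.0601] long yaw 28.14 mean [ 0.6857 -0.208   0.0125] z5/50/95 [0.0112 0.0125 0.0137]
(210, 150) [ 6.71154841e-01 -1.43808615e-01 -1.99075328e-04]
(310, 150) [ 7.31348556e-01 -2.54194144e-01 -4.82059427e-04]
(262, 250) [ 0.58202578 -0.26794271  0.00061418]
(262, 165) [ 0.68776383 -0.20910939  0.012055  ]
cam in tool [-0.00102932 -0.08129947 -0.18920109]
t 1.55 pos [ 0.6853 -0.2007  0.2179] yaw -61.45 F [-0.15  0.75 -0.75] w 0.0865
turn [-0.38  0.45  0.55] shift [ 0.0048  0.0064 -0.0022] rows 0.13
```

Wrist view: side B at (262,165), measured 149.8 x 60.1 mm, top 12.5 mm — matches. Down to grasp.

```bash
python3 -c "
from h import *
plan((.682,-.210,.004),-61.9)"
```

```text
t 1.55 pos [ 0.6853 -0.2007  0.2179] yaw -61.45 F [-0.15  0.75 -0.75] w 0.0865
turn [-0.38  0.45  0.45] shift [0.0082 0.0088 0.2138] rows 3.43
```

Emit:
carry_out:
  increments: "-0.4 0.45 0.45 0.008 0.009 0.05 0.087; -0.4 0.45 0.45 0.008 0.009 0.1 0.087; -0.4 0.45 0.45 0.008 0.009 0.15 0.087; -0.4 0.45 0.45 0.008 0.009 0.185 0.087; -0.4 0.45 0.45 0.008 0.009 0.2 0.087"

```text
time: 2.17
ee_pos: [0.6799, -0.2103, 0.0151]
eef_rot: [0.858, -0.514, -0.002, 0.001]
ft_force: [-0.1, -0.1, 1.4]
width: 0.0869
```

```bash
python3 -c "
from h import *
plan((.682,-.210,.004),-61.9)"
```

```text
t 2.17 pos [ 0.6799 -0.2103  0.0151] yaw -61.92 F [-0.15 -0.05  1.38] w 0.0869
turn [ 0.19  0.14 -0.02] shift [ 0.0008 -0.002   0.0111] rows 0.18
```

Emit:
carry_out:
  increments: "0.2 0.14 0 0.001 -0.002 0.006 0.087; 0.2 0.14 0 0.001 -0.002 0.011 0.087; 0.2 0.14 0 0.001 -0.002 0.011 0.055; 0.2 0.14 0 0.001 -0.002 0.011 0.055; 0.2 0.14 0 0.001 -0.002 0.011 0.055"
  squeeze: 15

```text
time: 2.8
ee_pos: [0.6825, -0.2103, 0.0048]
eef_rot: [0.858, -0.514, 0.001, -0.0]
ft_force: [0.0, 0.0, 0.2]
width: 0.0647
```

```bash
python3 -c "
from h import *
plan((.682,-.210,.2),-61.9)
plan((.465,.010,.2),-83.2)"
```

```text
t 2.8 pos [ 0.6825 -0.2103  0.0048] yaw -61.92 F [0.03 0.05 0.19] w 0.0647
turn [-0.05 -0.04 -0.02] shift [-3.000e-04  1.000e-04 -1.952e-01] rows 3.12
t 2.8 pos [ 0.6825 -0.2103  0.0048] yaw -61.92 F [0.03 0.05 0.19] w 0.0647
turn [-0.06 -0.03 21.28] shift [-0.2966  0.088  -0.1955] rows 5.86
```

Emit:
carry_out:
  increments: "0 0 0 0 0 0 0.055; 0 0 0 0 0 0 0.055; 0 0 0 0 0 -0.03 0.055; 0 0 0 0 0 -0.08 0.055; 0 0 0 0 0 -0.12 0.055"

```text
time: 3.42
ee_pos: [0.6826, -0.2103, 0.1269]
eef_rot: [0.858, -0.514, 0.001, -0.0]
ft_force: [0.6, -0.5, -1.5]
width: 0.0551
```

```bash
python3 -c "
from h import *
plan((.464,.012,.13),-83.2)"
```

```text
t 3.42 pos [ 0.6826 -0.2103  0.1269] yaw -61.92 F [ 0.58 -0.49 -1.52] w 0.0551
turn [-0.11 -0.07 21.28] shift [-0.2991  0.0883 -0.0037] rows 4.99
```

```bash
python3 -c "
from h import *
p,d,m=snap('wrist');cv2.imwrite('pics/wB1.png',p)
p,d,m=snap('side');cv2.imwrite('pics/sB1.png',cv2.resize(p[100:340,200:440],None,fx=2.4,fy=2.4))
st()"
```

```text
3.525 [ 0.6851 -0.2108  0.1309] [[0.471, -0.882, 0.009], [-0.882, -0.471, -0.002], [0.006, -0.007, -1.0]] [ 1.69  0.01 -0.31] 0.05475751996781866
```

View pics/wB1.png

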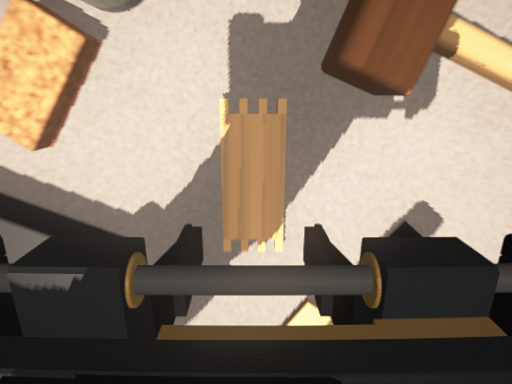

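View pics/sB1.png

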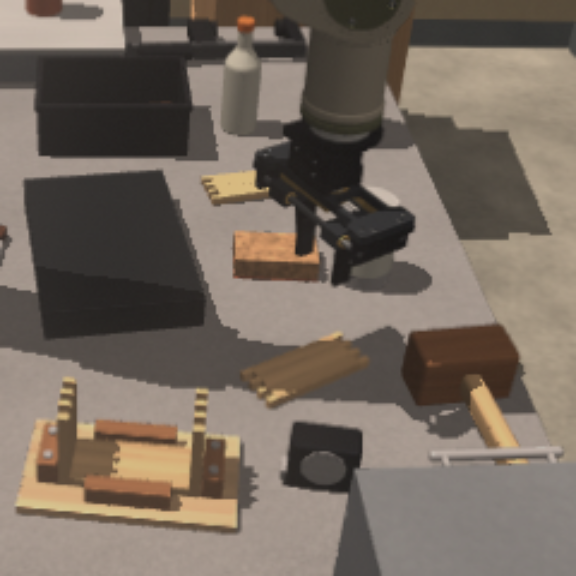

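```bash
python3 -c "
from h import *
p,d,m=snap('wrist')
rectfit(p,d,m,.006,.02,(210,300,85,252),True)
plan((.682,-.210,.004),-61.9)"
```

```text
n 8446 c [ 0.6822 -0.21  ] wh [0.1504 0.0602] long yaw 28.05 mean [ 0.6864 -0.2077  0.0125] z5/50/95 [0.0113 0.0125 0.0137]
t 3.58 pos [ 0.6839 -0.2106  0.1278] yaw -61.93 F [ 0.15  0.35 -0.48] w 0.0549
turn [-0.25 -0.23 -0.03] shift [-0.0019  0.0019  0.1238] rows 1.98
```

The fingers hadn't finished closing when I lifted; the side is unmoved. Repeating with a longer close.

Emit:
carry_out:
  increments: "-0.2 -0.2 0 -0.002 0.002 0 0.087; -0.2 -0.2 0 -0.002 0.002 0.03 0.087; -0.2 -0.2 0 -0.002 0.002 0.07 0.087; -0.2 -0.2 0 -0.002 0.002 0.1 0.087; -0.2 -0.2 0 -0.002 0.002 0.108 0.087"

```text
time: 4.2
ee_pos: [0.6795, -0.2093, 0.0162]
eef_rot: [0.858, -0.514, -0.002, 0.001]
ft_force: [-0.2, 0.2, 0.5]
width: 0.0865
```

```bash
python3 -c "
from h import *
plan((.682,-.210,.003),-61.9)"
```

```text
t 4.2 pos [ 0.6795 -0.2093  0.0162] yaw -61.91 F [-0.16  0.2   0.46] w 0.0865
turn [ 0.18  0.19 -0.01] shift [ 0.0018 -0.0019  0.0132] rows 0.22
```

Emit:
carry_out:
  increments: "0.2 0.2 0 0.002 -0.002 0.008 0.087; 0.2 0.2 0 0.002 -0.002 0.013 0.075; 0.2 0.2 0 0.002 -0.002 0.013 0.03; 0.2 0.2 0 0.002 -0.002 0.013 0.03; 0.2 0.2 0 0.002 -0.002 0.013 0.03"
  squeeze: 20

```text
time: 4.82
ee_pos: [0.6825, -0.2103, 0.0039]
eef_rot: [0.858, -0.514, 0.001, -0.0]
ft_force: [0.4, 0.0, -1.2]
width: 0.0549
```

Emit:
carry_out:
  increments: "0 0 0 0 0 0 0.03; 0 0 0 0 0 0 0.03; 0 0 0 0 0 -0.01 0.03; 0 0 0 0 0 -0.04 0.03; 0 0 0 0 0 -0.08 0.03"

```text
time: 5.45
ee_pos: [0.6818, -0.2101, 0.0845]
eef_rot: [0.858, -0.514, -0.0, -0.0]
ft_force: [0.0, -0.5, 0.2]
width: 0.0304
```

```bash
python3 -c "
from h import *
plan((.464,.012,.12),-83.2)"
```

```text
t 5.45 pos [ 0.6818 -0.2101  0.0845] yaw -61.91 F [ 0.02 -0.55  0.2 ] w 0.0304
turn [1.000e-02 1.000e-02 2.129e+01] shift [-0.2985  0.0876 -0.0354] rows 5.01
```

```bash
python3 -c "
from h import *
p,d,m=snap('wrist');cv2.imwrite('pics/wB2.png',p)
rectfit(p,d,m,.006,.02,(200,310,75,272),True)
p,d,m=snap('side');cv2.imwrite('pics/sB2.png',cv2.resize(p[140:300,260:420],None,fx=3.6,fy=3.6))
st()"
```

```text
n 10705 c [ 0.6842 -0.2091] wh [0.1457 0.0603] long yaw 28.19 mean [ 0.6907 -0.2053  0.0125] z5/50/95 [0.0114 0.0125 0.0136]
5.55 [ 0.6854 -0.2108  0.0902] [[0.47, -0.882, 0.009], [-0.882, -0.471, -0.002], [0.006, -0.007, -1.0]] [1.22 0.04 0.36] 0.029869085722403998
```

View pics/wB2.png

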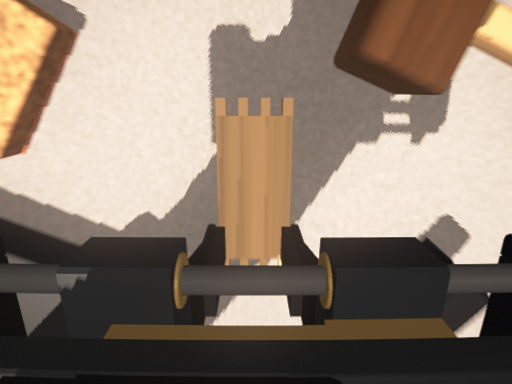

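View pics/sB2.png

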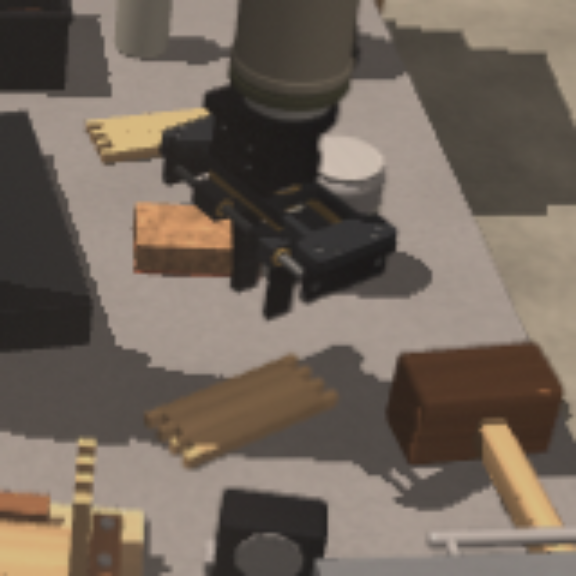

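Emit:
carry_out:
  increments: "-0.2 -0.2 0 -0.002 0.002 0 0.087; -0.2 -0.2 0 -0.002 0.002 0 0.087; -0.2 -0.2 0 -0.002 0.002 0.01 0.087; -0.2 -0.2 0 -0.002 0.002 0.04 0.087; -0.2 -0.2 0 -0.002 0.002 0.065 0.087"

```text
time: 6.18
ee_pos: [0.6823, -0.2099, 0.0226]
eef_rot: [0.858, -0.514, 0.001, -0.001]
ft_force: [-0.1, -0.5, -0.3]
width: 0.0721
```

```bash
python3 -c "
from h import *
plan((.682,-.210,.002),-61.9)"
```

```text
t 6.17 pos [ 0.6823 -0.2099  0.0226] yaw -61.92 F [-0.1  -0.51 -0.34] w 0.0721
turn [-0.12 -0.08 -0.02] shift [-0.0001  0.0004  0.0206] rows 0.33
```

Emit:
carry_out:
  increments: "-0.1 -0.1 0 0 0 0 0.087; -0.1 -0.1 0 0 0 0.01 0.087; -0.1 -0.1 0 0 0 0.0205 0.05; -0.1 -0.1 0 0 0 0.0205 0.05; -0.1 -0.1 0 0 0 0.0205 0.05"
  squeeze: 25

```text
time: 6.8
ee_pos: [0.6827, -0.21, 0.0025]
eef_rot: [0.858, -0.514, 0.0, -0.0]
ft_force: [-0.4, -0.6, -0.3]
width: 0.0651
```

```bash
python3 -c "
from h import *
st()
p,d,m=snap('wrist');cv2.imwrite('pics/wB3.png',p)
p,d,m=snap('side');cv2.imwrite('pics/sB3.png',cv2.resize(p[140:300,260:420],None,fx=3.6,fy=3.6))
st()"
```

```text
6.8 [ 0.6827 -0.21    0.0025] [[0.471, -0.882, 0.001], [-0.882, -0.471, 0.0], [0.0, -0.001, -1.0]] [-0.42 -0.6  -0.28] 0.06513433970903075
6.9 [ 0.6827 -0.21    0.0027] [[0.471, -0.882, 0.001], [-0.882, -0.471, 0.0], [0.0, -0.001, -1.0]] [ 0.73 -0.02  0.21] 0.05705193738657432
```

View pics/wB3.png

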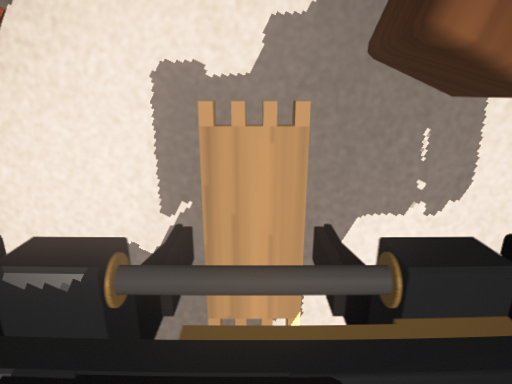

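View pics/sB3.png

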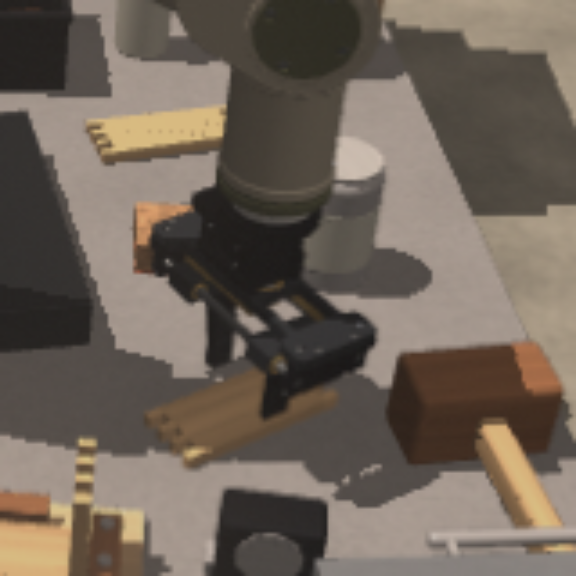

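```bash
python3 -c "
from h import *
st()
p,d,m=snap('side')
P=grid(m,d)
big=cv2.resize(p[225:275,310:360],None,fx=12,fy=12,interpolation=cv2.INTER_NEAREST);cv2.imwrite('pics/sB4.png',big)
for v in range(236,262,2):
  print(v,[ (u,*np.round(P[v,u]*1000).astype(int)) for u in range(330,346,4)])
s=st()"
```

```text
6.9 [ 0.6827 -0.21    0.0027] [[0.471, -0.882, 0.001], [-0.882, -0.471, 0.0], [0.0, -0.001, -1.0]] [ 0.73 -0.02  0.21] 0.05705193738657432
236 [(330, np.int64(671), np.int64(-262), np.int64(114)), (334, np.int64(679), np.int64(-272), np.int64(123)), (338, np.int64(683), np.int64(-294), np.int64(141)), (342, np.int64(695), np.int64(-291), np.int64(138))]
238 [(330, np.int64(671), np.int64(-266), np.int64(111)), (334, np.int64(678), np.int64(-277), np.int64(120)), (338, np.int64(684), np.int64(-294), np.int64(135)), (342, np.int64(693), np.int64(-302), np.int64(141))]
240 [(330, np.int64(672), np.int64(-265), np.int64(103)), (334, np.int64(678), np.int64(-282), np.int64(118)), (338, np.int64(689), np.int64(-280), np.int64(116)), (342, np.int64(692), np.int64(-305), np.int64(137))]
242 [(330, np.int64(701), np.int64(-156), np.int64(1)), (334, np.int64(679), np.int64(-281), np.int64(110)), (338, np.int64(688), np.int64(-287), np.int64(115)), (342, np.int64(692), np.int64(-309), np.int64(133))]
244 [(330, np.int64(696), np.int64(-177), np.int64(12)), (334, np.int64(681), np.int64(-278), n
[... 1256 characters left out ...]
699), np.int64(-229), np.int64(11)), (338, np.int64(712), np.int64(-227), np.int64(9)), (342, np.int64(725), np.int64(-222), np.int64(4))]
258 [(330, np.int64(688), np.int64(-233), np.int64(7)), (334, np.int64(698), np.int64(-237), np.int64(11)), (338, np.int64(711), np.int64(-232), np.int64(7)), (342, np.int64(725), np.int64(-225), np.int64(-1))]
260 [(330, np.int64(685), np.int64(-244), np.int64(10)), (334, np.int64(699), np.int64(-236), np.int64(3)), (338, np.int64(712), np.int64(-234), np.int64(0)), (342, np.int64(725), np.int64(-228), np.int64(-6))]
6.95 [ 0.6827 -0.21    0.0027] [[0.471, -0.882, 0.001], [-0.882, -0.471, 0.0], [0.0, -0.001, -1.0]] [-0.27 -0.15  0.07] 0.05417673286374823
```

View pics/sB4.png

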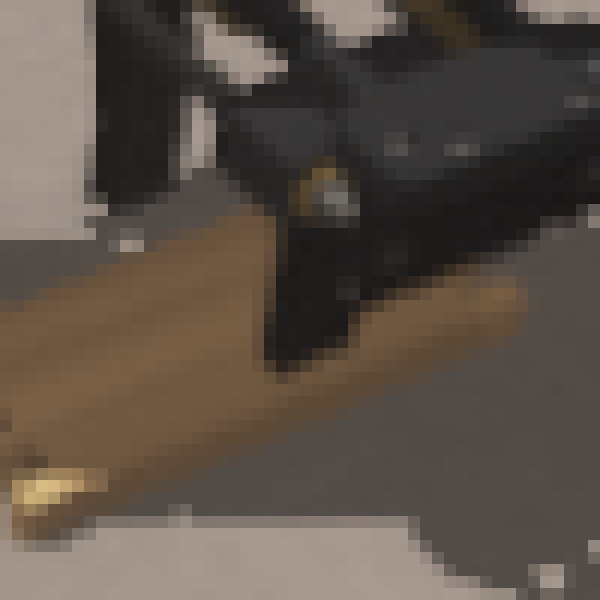

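```bash
python3 -c "
from h import *
z=np.load('wB0.npz',allow_pickle=True);p,d,m=z['p'],z['d'],z['m'].item()
P=grid(m,d);Rd=Rdown(-61.45);o=np.array([ 0.6853,-0.2007,0.2179])
for v in range(222,320,8):
  print(v,[ (u,*np.round((Rd.T@(P[v,u]-o))*1000).astype(int)) for u in (140,150,160,168,172,338,350)])
"
```

```text
222 [(140, np.int64(-136), np.int64(63), np.int64(167)), (150, np.int64(-127), np.int64(66), np.int64(176)), (160, np.int64(-122), np.int64(75), np.int64(200)), (168, np.int64(-117), np.int64(82), np.int64(217)), (172, np.int64(-111), np.int64(82), np.int64(217)), (338, np.int64(111), np.int64(82), np.int64(218)), (350, np.int64(127), np.int64(81), np.int64(217))]
230 [(140, np.int64(-136), np.int64(72), np.int64(166)), (150, np.int64(-125), np.int64(73), np.int64(168)), (160, np.int64(-49), np.int64(-14), np.int64(-35)), (168, np.int64(-45), np.int64(-13), np.int64(-32)), (172, np.int64(-44), np.int64(-11), np.int64(-29)), (338, np.int64(44), np.int64(-13), np.int64(-32)), (350, np.int64(49), np.int64(-15), np.int64(-36))]
238 [(140, np.int64(-138), np.int64(83), np.int64(167)), (150, np.int64(-50), np.int64(-14), np.int64(-46)), (160, np.int64(-46), np.int64(-13), np.int64(-43)), (168, np.int64(-44), np.int64(-11), np.int64(-38)), (172, np.int64(-44), np.int64(-7), np.int64(-30)), (338, np.int64(43), np.int64(-11), np.int64(-37)), (350, np.int64(47), np.int64(-13), np.int64(-43))]

[... 2991 characters left out ...]
t64(-77)), (150, np.int64(-154), np.int64(222), np.int64(218)), (160, np.int64(-140), np.int64(222), np.int64(218)), (168, np.int64(-128), np.int64(221), np.int64(218)), (172, np.int64(-121), np.int64(221), np.int64(217)), (338, np.int64(113), np.int64(199), np.int64(190)), (350, np.int64(135), np.int64(210), np.int64(204))]
318 [(140, np.int64(-171), np.int64(236), np.int64(218)), (150, np.int64(-156), np.int64(236), np.int64(218)), (160, np.int64(-141), np.int64(235), np.int64(218)), (168, np.int64(-129), np.int64(236), np.int64(218)), (172, np.int64(-123), np.int64(235), np.int64(217)), (338, np.int64(110), np.int64(201), np.int64(176)), (350, np.int64(137), np.int64(225), np.int64(206))]
```

Both the side camera and the wrist depth put the finger ends about 28 mm short of the reported TCP, which explains closing above the side with no contact. I'll work with the real finger ends, going down carefully while watching the force.

Emit:
carry_out:
  increments: "0 0 0 0 0 0 0.087; 0 0 0 0 0 0 0.087; 0 0 0 0 0 0 0.087; 0 0 0 0 0 0.006 0.087; 0 0 0 0 0 0.012 0.087"

```text
time: 7.58
ee_pos: [0.6825, -0.2099, -0.01]
eef_rot: [0.858, -0.514, 0.0, -0.0]
ft_force: [-0.3, 0.1, 0.2]
width: 0.0862
```

Emit:
carry_out:
  increments: "0 0 0 0 0 0.003 0.087; 0 0 0 0 0 0.006 0.087; 0 0 0 0 0 0.009 0.087; 0 0 0 0 0 0.011 0.087; 0 0 0 0 0 0.011 0.087"

```text
time: 8.2
ee_pos: [0.6825, -0.2099, -0.0211]
eef_rot: [0.858, -0.514, 0.0, -0.0]
ft_force: [-0.3, 0.2, 0.3]
width: 0.087
```

```bash
python3 -c "
from h import *
st()
p,d,m=snap('side')
cv2.imwrite('pics/sB5.png',cv2.resize(p[225:275,310:360],None,fx=12,fy=12,interpolation=cv2.INTER_NEAREST))
plan((.682,-.210,-.022),-61.9)"
```

```text
8.2 [ 0.6825 -0.2099 -0.0211] [[0.471, -0.882, 0.0], [-0.882, -0.471, 0.0], [-0.0, -0.001, -1.0]] [-0.33  0.18  0.26] 0.08701769305848907
t 8.25 pos [ 0.6826 -0.21   -0.0209] yaw -61.92 F [ 0.88 -0.14  0.97] w 0.0869
turn [-0.04 -0.01 -0.02] shift [-0.0003  0.0006  0.0011] rows 0.02
```

View pics/sB5.png

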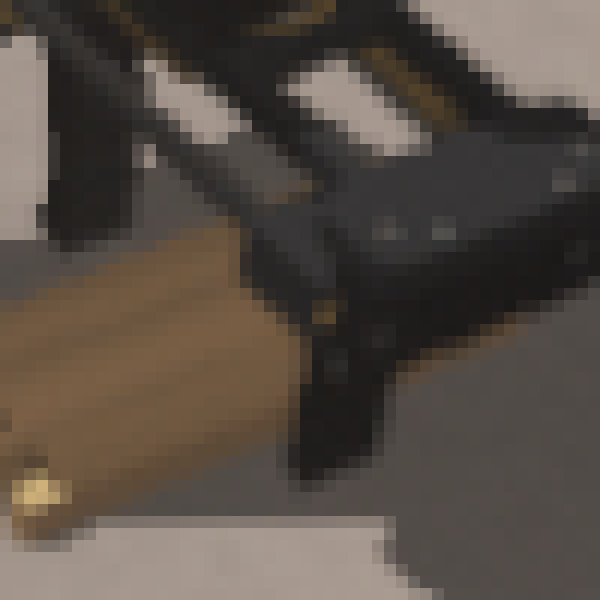

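Emit:
carry_out:
  increments: "0 0 0 0 0 0.001 0.05; 0 0 0 0 0 0.003 0.03; 0 0 0 0 0 0.003 0.03; 0 0 0 0 0 0.003 0.03; 0 0 0 0 0 0.003 0.03"
  squeeze: 20

```text
time: 8.88
ee_pos: [0.6825, -0.2099, -0.024]
eef_rot: [0.858, -0.514, 0.0, -0.0]
ft_force: [-0.4, -0.2, -0.1]
width: 0.0599
```

Emit:
carry_out:
  increments: "0 0 0 0 0 0 0.03; 0 0 0 0 0 -0.01 0.03; 0 0 0 0 0 -0.04 0.03; 0 0 0 0 0 -0.08 0.03; 0 0 0 0 0 -0.12 0.03"

```text
time: 9.5
ee_pos: [0.6825, -0.2099, 0.0981]
eef_rot: [0.858, -0.514, 0.0, -0.0]
ft_force: [-0.1, 0.5, -0.9]
width: 0.0597
```

```bash
python3 -c "
from h import *
plan((.464,.012,.12),-83.2)
p,d,m=snap('side')
cv2.imwrite('pics/sB6.png',cv2.resize(p[140:300,260:420],None,fx=3.6,fy=3.6))
"
```

```text
t 9.5 pos [ 0.6825 -0.2099  0.0981] yaw -61.92 F [-0.11  0.52 -0.89] w 0.0597
turn [-7.000e-02 -1.000e-02  2.128e+01] shift [-0.2987  0.0883 -0.0222] rows 5.0
```

View pics/sB6.png

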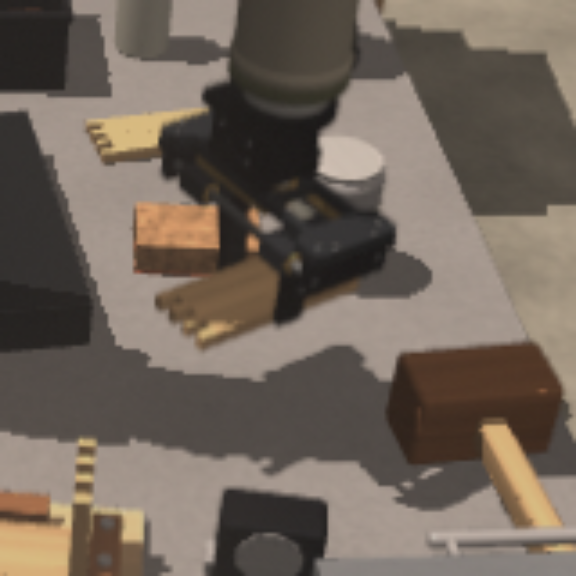

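Emit:
carry_out:
  increments: "0 0 4 -0.05 0.015 -0.02 0.03; 0 0 8 -0.105 0.031 -0.022 0.03; 0 0 13 -0.165 0.049 -0.022 0.03; 0 0 17 -0.225 0.066 -0.022 0.03; 0 0 21.3 -0.28 0.083 -0.022 0.03"

```text
time: 10.18
ee_pos: [0.4788, -0.0008, 0.1253]
eef_rot: [0.747, -0.665, 0.005, -0.003]
ft_force: [0.6, 1.5, -0.2]
width: 0.0597
```

```bash
python3 -c "
from h import *
plan((.464,.012,.029),-83.2)
"
```

```text
t 10.18 pos [ 0.4788 -0.0008  0.1253] yaw -83.33 F [ 0.62  1.51 -0.23] w 0.0597
turn [-0.57 -0.2  -0.13] shift [-0.0148  0.0142  0.0961] rows 1.57
```

Emit:
carry_out:
  increments: "-0.5 -0.2 -0.1 -0.014 0.014 0.01 0.03; -0.5 -0.2 -0.1 -0.014 0.014 0.04 0.03; -0.5 -0.2 -0.1 -0.014 0.014 0.07 0.03; -0.5 -0.2 -0.1 -0.014 0.014 0.085 0.03; -0.5 -0.2 -0.1 -0.014 0.014 0.088 0.03"

```text
time: 10.8
ee_pos: [0.464, 0.0114, 0.0369]
eef_rot: [0.748, -0.664, 0.0, -0.0]
ft_force: [0.7, -0.2, -0.7]
width: 0.0597
```

```bash
python3 -c "
from h import *
plan((.464,.012,.027),-83.2)
"
```

```text
t 10.8 pos [0.464  0.0114 0.0369] yaw -83.23 F [ 0.75 -0.17 -0.74] w 0.0597
turn [-0.03  0.02 -0.03] shift [-0.0006 -0.0001  0.0099] rows 0.16
```

Emit:
carry_out:
  increments: "0 0 0 0 0 0.004 0.03; 0 0 0 0 0 0.008 0.03; 0 0 0 0 0 0.01 0.03; 0 0 0 0 0 0.0105 0.03; 0 0 0 0 0 0.0105 0.075"

```text
time: 11.42
ee_pos: [0.4642, 0.0114, 0.0266]
eef_rot: [0.748, -0.664, 0.0, -0.0]
ft_force: [-0.0, -1.0, 0.5]
width: 0.064
```

Emit:
carry_out:
  increments: "0 0 0 0 0 0 0.08; 0 0 0 0 0 0 0.08; 0 0 0 0 0 -0.03 0.08; 0 0 0 0 0 -0.08 0.05; 0 0 0 0 0 -0.14 0"

```text
time: 12.05
ee_pos: [0.4633, 0.0114, 0.1676]
eef_rot: [0.748, -0.664, -0.0, 0.0]
ft_force: [1.3, -0.7, -0.2]
width: 0.0672
```

```bash
python3 -c "
from h import *
r.camera('top')
p,d,m=snap('wrist');st()
cv2.imwrite('pics/wB7.png',p);np.savez('wB7.npz',p=p,d=d,m=np.array(m,dtype=object))
q,M=rectfit(p,d,m,.057,.072,(180,340,60,272),True)
"
```

```text
12.15 [0.4675 0.0117 0.1729] [[0.118, -0.993, 0.011], [-0.993, -0.118, -0.0], [0.001, -0.011, -1.0]] [ 1.32  0.33 -0.49] 0.059383016392098247
n 8654 c [0.464  0.0122] wh [0.1492 0.0602] long yaw 6.79 mean [0.4685 0.0127 0.0625] z5/50/95 [0.0613 0.0625 0.0637]
```

View pics/wB7.png

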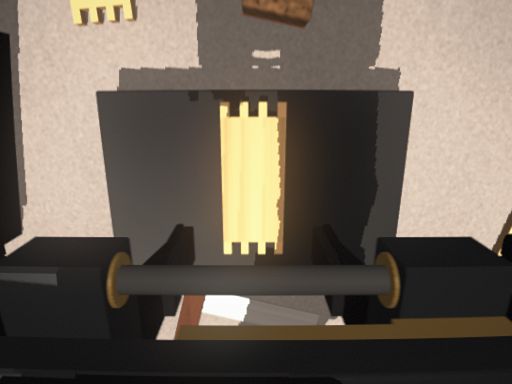

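```bash
python3 -c "
from h import *
plan((.519,.039,.045),-83.2)
"
```

```text
t 12.15 pos [0.4675 0.0117 0.1729] yaw -83.22 F [ 1.32  0.33 -0.49] w 0.0594
turn [-0.61 -0.08 -0.02] shift [-0.0212 -0.053   0.1284] rows 2.25
```

Emit:
carry_out:
  increments: "-0.5 0 0 -0.02 -0.052 0.03 0; -0.5 0 0 -0.02 -0.052 0.06 0; -0.5 0 0 -0.02 -0.052 0.09 0; -0.5 0 0 -0.02 -0.052 0.105 0; -0.5 0 0 -0.02 -0.052 0.12 0"
  squeeze: 10

```text
time: 12.78
ee_pos: [0.5183, 0.0377, 0.0532]
eef_rot: [0.748, -0.664, 0.001, -0.0]
ft_force: [-0.7, -0.3, 0.7]
width: 0.0098
```

```bash
python3 -c "
from h import *
plan((.519,.039,.036),-83.2)
"
```

```text
t 12.78 pos [0.5183 0.0377 0.0532] yaw -83.22 F [-0.73 -0.28  0.69] w 0.0098
turn [-0.15 -0.09 -0.02] shift [-0.0012 -0.0008  0.0172] rows 0.28
```

Emit:
carry_out:
  increments: "0 0 0 -0.001 -0.001 0.006 0; 0 0 0 -0.001 -0.001 0.012 0; 0 0 0 -0.001 -0.001 0.015 0; 0 0 0 -0.001 -0.001 0.017 0; 0 0 0 -0.001 -0.001 0.0175 0"

```text
time: 13.4
ee_pos: [0.5195, 0.0388, 0.0361]
eef_rot: [0.748, -0.664, 0.002, -0.001]
ft_force: [-2.4, -0.4, 6.5]
width: 0.0005
```

Emit:
carry_out:
  increments: "0 0 0 0 0 0.0005 0; 0 0 0 0 0 0.001 0; 0 0 0 0 0 0.0015 0; 0 0 0 0 0 0.002 0; 0 0 0 0 0 0.002 0"

```text
time: 14.02
ee_pos: [0.5196, 0.0388, 0.036]
eef_rot: [0.748, -0.664, 0.002, -0.0]
ft_force: [-10.6, -1.2, 21.7]
width: 0.0008
```

```bash
python3 -c "
from h import *
plan((.524,-.001,.0355),-83.2)
"
```

```text
t 14.03 pos [0.5196 0.0388 0.036 ] yaw -83.23 F [-10.63  -1.16  21.7 ] w 0.0008
turn [-0.18 -0.14 -0.03] shift [0.04   0.0003 0.0006] rows 0.64
```

Emit:
carry_out:
  increments: "0 0 0 0 0 -0.012 0; -0.2 -0.1 0 0.02 0 -0.012 0; -0.2 -0.1 0 0.04 0 -0.012 0; -0.2 -0.1 0 0.04 0 -0.003 0; -0.2 -0.1 0 0.04 0 0.0005 0"

```text
time: 14.65
ee_pos: [0.5241, -0.0007, 0.0358]
eef_rot: [0.748, -0.664, 0.0, 0.001]
ft_force: [-14.0, -3.2, 36.2]
width: 0.0006
```

Emit:
carry_out:
  increments: "0 0 0 0 0 0 0; 0 0 0 0 0 0 0; 0 0 0 0 0 0.0005 0; 0 0 0 0 0 0.001 0; 0 0 0 0 0 0.001 0"

```text
time: 15.28
ee_pos: [0.5242, 0.0001, 0.036]
eef_rot: [0.748, -0.664, 0.0, 0.001]
ft_force: [-5.9, -2.0, 17.1]
width: 0.0003
```

```bash
python3 -c "
from h import *
plan((.409,-.0145,.0355),-83.2)
"
```

```text
t 15.28 pos [5.242e-01 1.000e-04 3.600e-02] yaw -83.17 F [-5.86 -2.03 17.14] w 0.0003
turn [ 0.04 -0.1   0.03] shift [0.0008 0.1161 0.0005] rows 1.86
```

Emit:
carry_out:
  increments: "0 0 0 0 0.01 -0.012 0; 0 0 0 0 0.06 -0.013 0; 0 0 0 0.001 0.1 -0.013 0; 0 0 0 0.001 0.116 -0.012 0; 0 0 0 0.001 0.116 -0.006 0"

```text
time: 15.9
ee_pos: [0.4094, -0.0145, 0.0422]
eef_rot: [0.748, -0.664, 0.001, 0.001]
ft_force: [0.3, 0.7, -0.2]
width: 0.0004
```

```bash
python3 -c "
from h import *
plan((.409,-.0145,.036),-83.2)
"
```

```text
t 15.9 pos [ 0.4094 -0.0145  0.0422] yaw -83.14 F [ 0.32  0.74 -0.18] w 0.0004
turn [-0.03 -0.14  0.06] shift [-0.      0.0004  0.0062] rows 0.1
```

Emit:
carry_out:
  increments: "0 0 0 0 0 0.004 0; 0 0 0 0 0 0.0055 0; 0 0 0 0 0 0.0065 0; 0 0 0 0 0 0.0068 0; 0 0 0 0 0 0.0068 0"

```text
time: 16.52
ee_pos: [0.41, -0.014, 0.036]
eef_rot: [0.748, -0.663, 0.001, 0.0]
ft_force: [-4.1, 0.8, 10.3]
width: 0.0003
```

```bash
python3 -c "
from h import *
plan((.404,.0252,.036),-83.2)
"
```

```text
t 16.52 pos [ 0.41  -0.014  0.036] yaw -83.12 F [-4.12  0.77 10.33] w 0.0003
turn [-0.04 -0.12  0.08] shift [-0.0396  0.0012 -0.0001] rows 0.63
```

c3 firm at the same height too. Now the fourth corner.

Emit:
carry_out:
  increments: "0 0 0 0 0 -0.01 0; 0 0 0 -0.02 0.001 -0.01 0; 0 0 0 -0.0395 0.001 -0.01 0; 0 0 0 -0.0395 0.001 -0.004 0; 0 0 0 -0.0395 0.001 -0.002 0"

```text
time: 17.15
ee_pos: [0.4042, 0.0245, 0.0376]
eef_rot: [0.748, -0.663, 0.001, 0.001]
ft_force: [-0.6, -0.1, -0.5]
width: 0.0003
```

Emit:
carry_out:
  increments: "0 0 0 0 0 0.0015 0; 0 0 0 0 0 0.0025 0; 0 0 0 0 0 0.003 0; 0 0 0 0 0 0.003 0; 0 0 0 0 0 0.003 0"

```text
time: 17.77
ee_pos: [0.4043, 0.0239, 0.0359]
eef_rot: [0.748, -0.664, 0.001, 0.001]
ft_force: [-10.6, -0.3, 24.4]
width: 0.0006
```

```bash
python3 -c "
from h import *
plan((.464,.012,.17),-83.2)
"
```

```text
t 17.77 pos [0.4043 0.0239 0.0359] yaw -83.18 F [-10.58  -0.27  24.35] w 0.0006
turn [ 0.02 -0.17  0.02] shift [ 0.0193 -0.0578 -0.1341] rows 2.36
```

All four corners are solid at the same height (0.036), so this side is flat. Regrip it, with a check look first.

Emit:
carry_out:
  increments: "0 0 0 0 0 -0.03 0.03; 0 0 0 0.005 -0.015 -0.07 0.087; 0 0 0 0.01 -0.03 -0.11 0.087; 0 0 0 0.015 -0.045 -0.134 0.087; 0 0 0 0.019 -0.058 -0.134 0.087"

```text
time: 18.4
ee_pos: [0.4659, 0.0116, 0.1715]
eef_rot: [0.747, -0.664, 0.002, 0.0]
ft_force: [0.1, -0.5, 0.1]
width: 0.0428
```

```bash
python3 -c "
from h import *
r.camera('top')
r.camera('top')
p,d,m=snap('wrist');st()
np.savez('wB8.npz',p=p,d=d,m=np.array(m,dtype=object))
q,M=rectfit(p,d,m,.054,.072,(180,340,60,272),True)
A=np.c_[q[:,:2]-q[:,:2].mean(0),np.ones(len(q))];print('slope',np.linalg.lstsq(A,q[:,2],rcond=None)[0])
plan((.464,.0115,.026),-83.2)
"
```

```text
18.55 [0.4636 0.0121 0.1686] [[0.118, -0.993, -0.002], [-0.993, -0.118, -0.002], [0.002, 0.003, -1.0]] [-0.08  0.07  0.25] 0.054318320261348516
n 9124 c [0.4636 0.0123] wh [0.1498 0.0603] long yaw 7.14 mean [0.4683 0.0129 0.0625] z5/50/95 [0.0613 0.0625 0.0636]
slope [-0.00029339  0.00014333  0.06249417]
t 18.55 pos [0.4636 0.0121 0.1686] yaw -83.21 F [-0.08  0.07  0.25] w 0.0543
turn [ 0.15 -0.12 -0.01] shift [ 0.0003 -0.0007  0.1426] rows 2.28
```

Emit:
carry_out:
  increments: "0.1 -0.1 0.1 0 -0.001 0 0.087; 0.1 -0.1 0.1 0 -0.001 0.04 0.087; 0.1 -0.1 0.1 0 -0.001 0.08 0.087; 0.1 -0.1 0.1 0 -0.001 0.115 0.087; 0.1 -0.1 0.1 0 -0.001 0.13 0.087"

```text
time: 19.18
ee_pos: [0.4624, 0.0119, 0.0365]
eef_rot: [0.747, -0.665, -0.002, 0.002]
ft_force: [0.2, -0.3, 0.1]
width: 0.0866
```

```bash
python3 -c "
from h import *
plan((.4635,.0117,.026),-83)
"
```

```text
t 19.18 pos [0.4624 0.0119 0.0365] yaw -83.3 F [ 0.23 -0.3   0.07] w 0.0866
turn [ 0.25  0.02 -0.3 ] shift [ 0.0003 -0.0011  0.0105] rows 0.17
```

Emit:
carry_out:
  increments: "0.25 0 -0.3 0 -0.001 0.006 0.087; 0.25 0 -0.3 0 -0.001 0.0105 0.03; 0.25 0 -0.3 0 -0.001 0.0105 0.03; 0.25 0 -0.3 0 -0.001 0.0105 0.03; 0.25 0 -0.3 0 -0.001 0.0105 0.03"
  squeeze: 20

```text
time: 19.8
ee_pos: [0.4638, 0.012, 0.0266]
eef_rot: [0.749, -0.663, 0.0, -0.0]
ft_force: [-0.0, -0.2, 2.1]
width: 0.0599
```

```bash
python3 -c "
from h import *
plan((.4635,.0117,.17),-83)
"
```

```text
t 19.8 pos [0.4638 0.012  0.0266] yaw -83.0 F [-0.02 -0.16  2.08] w 0.0599
turn [-0.06 -0.   -0.  ] shift [ 0.0002  0.0002 -0.1434] rows 2.29
```

Emit:
carry_out:
  increments: "0 0 0 0 0 -0.03 0.03; 0 0 0 0 0 -0.07 0.03; 0 0 0 0 0 -0.12 0.03; 0 0 0 0 0 -0.17 0.03; 0 0 0 0 0 -0.2 0.03"

```text
time: 20.42
ee_pos: [0.4642, 0.0121, 0.2293]
eef_rot: [0.749, -0.663, 0.002, -0.001]
ft_force: [0.2, -0.2, -0.1]
width: 0.06
```

```bash
python3 -c "
from h import *
plan((.432,-.258,.22),-97.9)
"
```

```text
t 20.43 pos [0.4642 0.0121 0.2293] yaw -83.0 F [ 0.19 -0.2  -0.11] w 0.06
turn [-0.23 -0.02 14.9 ] shift [0.2641 0.0649 0.0093] rows 4.35
```

Emit:
carry_out:
  increments: "-0.1 0 3 0.053 0.013 0.004 0.03; -0.2 0 6 0.106 0.026 0.009 0.03; -0.2 0 9 0.16 0.04 0.009 0.03; -0.2 0 12 0.215 0.053 0.009 0.03; -0.2 0 14.9 0.264 0.065 0.009 0.03"

```text
time: 21.05
ee_pos: [0.4313, -0.2599, 0.2205]
eef_rot: [-0.656, 0.755, -0.001, 0.0]
ft_force: [0.3, 0.2, -0.9]
width: 0.0596
```

```bash
python3 -c "
from h import *
r.camera('top');r.camera('top');r.camera('top')
st();p,d,m=snap('wrist')
np.savez('wbox1.npz',p=p,d=d,m=np.array(m,dtype=object));cv2.imwrite('pics/wbox1.png',p)
plan((.432,-.258,.22),-97.9)
P=grid(m,d)
M=((P[...,2]>.10)&(P[...,2]<.13)&(P[...,1]<-.32)&(P[...,1]>-.43)&(P[...,0]>.36)).astype(np.uint8)
cv2.imwrite('pics/wbox1m.png',M*255)
q=P[M>0];c,wh,a=cv2.minAreaRect(q[:,:2].astype(np.float32));print(len(q),c,wh,a)
"
```

```text
21.2 [ 0.4308 -0.2604  0.22  ] [[-0.142, -0.99, -0.0], [-0.99, 0.142, -0.0], [0.0, 0.0, -1.0]] [ 0.44  0.74 -0.52] 0.060066694637459714
t 21.25 pos [ 0.4316 -0.2583  0.2201] yaw -97.99 F [ 0.35  0.3  -0.93] w 0.0594
turn [-0.02  0.02 -0.09] shift [-0.0004 -0.0004  0.0001] rows 0.01
2325 (0.4673248529434204, -0.37427330017089844) (0.060945428907871246, 0.15025432407855988) 81.82819366455078
```

View pics/wbox1.png

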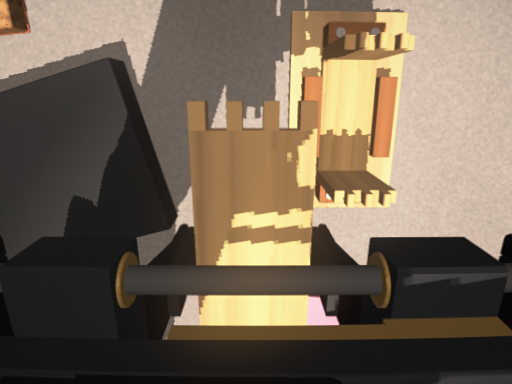

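View pics/wbox1m.png

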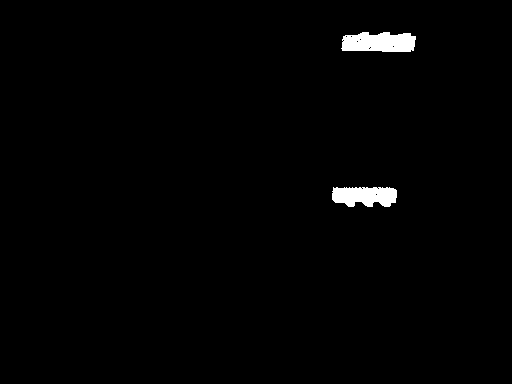

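```bash
python3 -c "
from h import *
z=np.load('wbox1.npz',allow_pickle=True);p,d,m=z['p'],z['d'],z['m'].item()
P=grid(m,d);Rd=Rdown(-98.1);o=np.array([.4308,-.2604,.22])
L=(P-o)@Rd
M=(P[...,2]>.245)&(P[...,2]<.268)&(np.abs(L[...,0])<.05)
M[225:]=False
q=L[M];print('held top z',np.percentile(q[:,2],[5,50,95]),'tool x',np.percentile(q[:,0],[.5,99.5]),'y min',np.percentile(q[:,1],[.2,.5,2]))
A=np.c_[q[:,:2],np.ones(len(q))];print('slope',np.linalg.lstsq(A,q[:,2],rcond=None)[0])
# rows: edges of body
for v in (140,160,180,200,215):
  k=np.where(M[v])[0];print(v,k.min(),k.max(),L[v,k.min()],L[v,k.max()])
# box tops only
B=(P[...,2]>.117)&(P[...,2]<.128)&(P[...,1]<-.32)&(P[...,1]>-.43)&(P[...,0]>.36)
b=P[B];c,wh,a=cv2.minAreaRect(b[:,:2].astype(np.float32));print(len(b),c,wh,a,np.median(b[:,2]))
# cluster tines
n,l,s,c2=cv2.connectedComponentsWithStats(B.astype(np.uint8))
for i in range(1,n):
  if s[i,4]>8: 
    t=P[l==i];print(s[i],t.mean(0),t.min(0),t.max(0))
cv2.imwrite('pics/wbox1c.png',np.vstack([cv2.resize(p[25:65,325:425],None,fx=7,fy=7),cv2.resize(p[170:215,325:425],None,fx=7,fy=7)]))
"
```

```text
held top z [-0.03685514 -0.03583332 -0.03467358] tool x [-0.03074216  0.0288618 ] y min [-0.07507496 -0.07497346 -0.07372366]
slope [-0.00036185 -0.00915028 -0.03611979]
140 189 316 [-0.03047923 -0.05750838 -0.03661083] [ 0.02917114 -0.05718292 -0.0347354 ]
160 190 315 [-0.03046723 -0.0480742  -0.0368903 ] [ 0.02910884 -0.04765793 -0.03514872]
180 191 314 [-0.03069049 -0.03804669 -0.03602348] [ 0.0287923  -0.0382144  -0.03692402]
200 192 313 [-0.03075442 -0.02783873 -0.03603209] [ 0.02901717 -0.02774528 -0.03596429]
215 193 312 [-0.03073099 -0.01984208 -0.03580316] [ 0.02888747 -0.01991182 -0.03617286]
904 (0.46730315685272217, -0.3743989169597626) (0.0420062392950058, 0.1502181589603424) 81.95272827148438 0.12199958472433972
[358  32  11  17 162] [ 0.5378028  -0.36652205  0.12163292] [ 0.53187376 -0.37072627  0.1170449 ] [ 0.54399839 -0.36258301  0.12405086]
[378  32  12  18 183] [ 0.53535534 -0.38315083  0.12157168] [ 0.52881353 -0.38799035  0.11704189] [ 0.54183272 -0.37935365  0.12390279]
[398  33  13  17 169] [ 0.53310619 -0.39999983  0.12139493] [ 0.52669134 -0.40516752  0.11701478] [ 0.53923044 -0.39639008  0.12381067]
[346 192  10  15 125] [ 0.4024306  -0.34736634  0.12159885] [ 0.39562669 -0.35268841  0.11701082] [ 0.40819886 -0.34345884  0.1244112 ]
[364 192  10  15 130] [ 0.39986119 -0.36418177  0.12148511] [ 0.39325657 -0.36914093  0.1171762 ] [ 0.40594058 -0.36075211  0.1238569 ]
[381 192  11  15 135] [ 0.39748746 -0.38055729  0.12145255] [ 0.3906947  -0.38573189  0.11720136] [ 0.40330326 -0.37645037  0.12383681]
```

View pics/wbox1c.png

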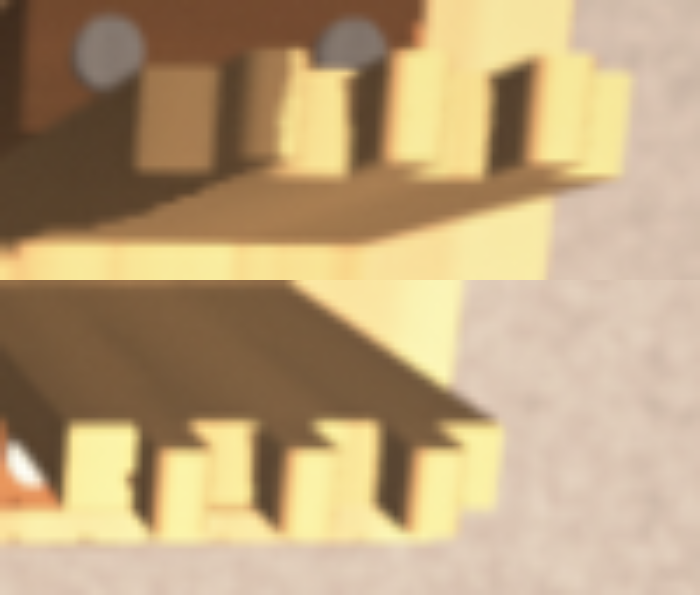

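```bash
python3 -c "
from h import *
plan((.4672,-.3750,.125),-98.05)
"
```

```text
t 21.25 pos [ 0.4316 -0.2583  0.2201] yaw -97.99 F [ 0.35  0.3  -0.93] w 0.0594
turn [-0.02  0.02  0.06] shift [ 0.1107 -0.0514  0.0951] rows 2.48
```

Emit:
carry_out:
  increments: "0 0 0 0.04 -0.02 0 0.03; 0.2 0 0 0.08 -0.04 0.02 0.03; 0.5 0 0 0.1107 -0.051 0.05 0.03; 0.5 0 0 0.1107 -0.051 0.08 0.03; 0.5 0 0 0.1107 -0.051 0.093 0.03"

```text
time: 21.88
ee_pos: [0.4668, -0.3731, 0.1254]
eef_rot: [-0.657, 0.754, -0.002, 0.003]
ft_force: [-0.4, -0.1, -0.3]
width: 0.0598
```

```bash
python3 -c "
from h import *
r.camera('top')
p,d,m=snap('side');np.savez('s_box.npz',p=p,d=d,m=np.array(m,dtype=object))
cv2.imwrite('pics/sbox2.png',cv2.resize(p[230:320,195:315],None,fx=6,fy=6))
p,d,m=snap('wrist');cv2.imwrite('pics/wbox2.png',p)
plan((.4672,-.3750,.102),-98.05)
"
```

```text
t 22.02 pos [ 0.4673 -0.3739  0.1276] yaw -97.89 F [-0.03 -0.39 -0.04] w 0.0598
turn [-0.53  0.04  0.16] shift [0.0012 0.0002 0.0256] rows 0.41
```

View pics/sbox2.png

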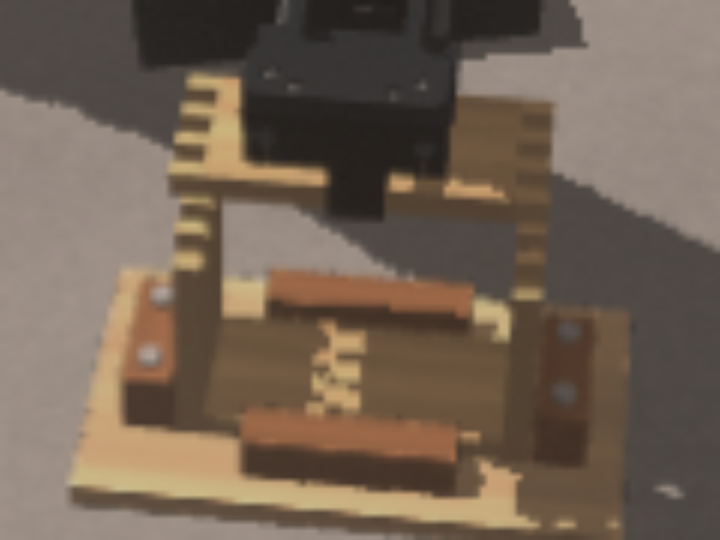

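View pics/wbox2.png

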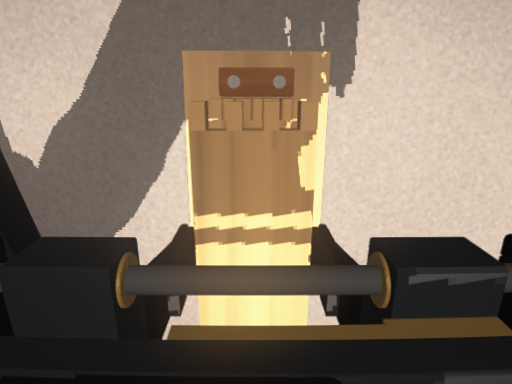

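```bash
python3 -c "
from h import *
p=cv2.imread('pics/wbox2.png')
c=p[88:140,180:335].astype(float)*1.6
cv2.imwrite('pics/wbox2c.png',cv2.resize(np.clip(c,0,255).astype(np.uint8),None,fx=5,fy=5,interpolation=cv2.INTER_CUBIC))
"
```

```text
(no output)
```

View pics/wbox2c.png

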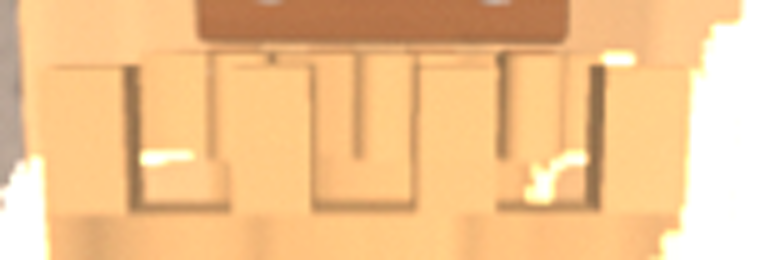

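Emit:
carry_out:
  increments: "0 0 -0.1 0.0012 0 0.006 0.03; 0 0 -0.1 0.0012 0 0.014 0.03; 0 0 -0.1 0.0012 0 0.019 0.03; 0 0 -0.1 0.0012 0 0.02 0.03; 0 0 -0.1 0.0012 0 0.02 0.03"

```text
time: 22.65
ee_pos: [0.4674, -0.3751, 0.1076]
eef_rot: [-0.657, 0.753, -0.003, 0.003]
ft_force: [0.2, -0.5, -0.5]
width: 0.0597
```

```bash
python3 -c "
from h import *
s=st();p,d,m=snap('wrist');np.savez('wbox3.npz',p=p,d=d,m=np.array(m,dtype=object))
c=p[88:150,170:335].astype(float)*1.5
cv2.imwrite('pics/wbox3c.png',cv2.resize(np.clip(c,0,255).astype(np.uint8),None,fx=4.8,fy=4.8,interpolation=cv2.INTER_CUBIC))
P=grid(m,d);L=(P-s['ee_pos'])@R.from_quat(s['eef_rot']).as_matrix()
z=P[...,2]
for v in (100,104,108,112,116,120,124,128):
  print(v,''.join('H' if a>.137 else 'T' if a>.1175 else 'F' if a>.105 else '.' for a in z[v,185:330]))
print(np.round(L[112,185:330:6,0]*1000,1))
print('heldtop',np.median(z[150:200,230:280]))
plan((.4672,-.3750,.102),-98.05)
"
```

```text
22.65 [ 0.4674 -0.3751  0.1076] [[-0.136, -0.991, 0.009], [-0.991, 0.136, -0.001], [-0.001, -0.009, -1.0]] [ 0.21 -0.45 -0.46] 0.05972549742860795
100 ...............FFFFFFFFFFFFFFFFF.................................................................................................................
104 ...HHHHHHHHHHHHHHHHHHTTFFFFFFTTTTTTTTTTTTHHHHHHHHHHHHHHHHTFFFFTTTTTTTTTTTTTTFFHHHHHHHHHHHHHHHHHTTTTTTTTTTTTTTFFFFTHHHHHHHHHHHHHHHHHHHH...........
108 ...HHHHHHHHHHHHHHHHHHTTFFFFFFFTTTTTTTTTTTHHHHHHHHHHHHHHHHTFFFFTTTTTTTTTTTTTTFFHHHHHHHHHHHHHHHHHTTTTTTTTTTTTTTFFFFTHHHHHHHHHHHHHHHHHHHH...........
112 ...HHHHHHHHHHHHHHHHHHTTFFFFFFFTTTTTTTTTTTHHHHHHHHHHHHHHHHTFFFFTTTTTTTTTTTTTTFFHHHHHHHHHHHHHHHHTTTTTTTTTTTTTTTFFFTTHHHHHHHHHHHHHHHHHHH............
116 ...HHHHHHHHHHHHHHHHHHHTFFFFFFFTTTTTHTTTTTHHHHHHHHHHHHHHHHHFFFFTTTTTTTTTTTTTTFFHHHHHHHHHHHHHHHHTTTTTTTTTTTTTTFFFFTTHHHHHHHHHHHHHHHHHHH............
120 ...HHHHHHHHHHHHHHHHHHHTFFFFFFFTTTTTTTTTTTHHHHHHHHHHHHHHHHTFFFFTTTTTTTTTTTTTTFFHHHHHHHHHHHHHHHHTTTTTTTTTTTTTTFFFFTHHHHHHHHHHHHHHHHHHHH............
124 ...HHHHHHHHHHHHHHHHHHHT..................HHHHHHHHHHHHHHHHH.....TTTTTTTTTTTT...HHHHHHHHHHHHHHHHTTTTTTTTTTTTTT....THHHHHHHHHHHHHHHHHHHH............
128 ...HHHHHHHHHHHHHHHHHHHHT.................HHHHHHHHHHHHHHHHH....................HHHHHHHHHHHHHHHH..................THHHHHHHHHHHHHHHHHHH.............
[-58.5 -29.1 -26.4 -23.6 -25.3 -20.6 -17.3 -12.5  -9.8  -7.   -5.1  -1.7
   1.5   3.9   6.7   9.4  14.   17.2  20.6  21.   23.2  26.   28.7  59.4
  64.1]
heldtop 0.14379817981629475
t 22.7 pos [ 0.4674 -0.3752  0.1078] yaw -97.79 F [-0.27 -0.36 -0.61] w 0.0597
turn [-0.54  0.04  0.26] shift [-0.0001  0.0003  0.0058] rows 0.09
```

View pics/wbox3c.png

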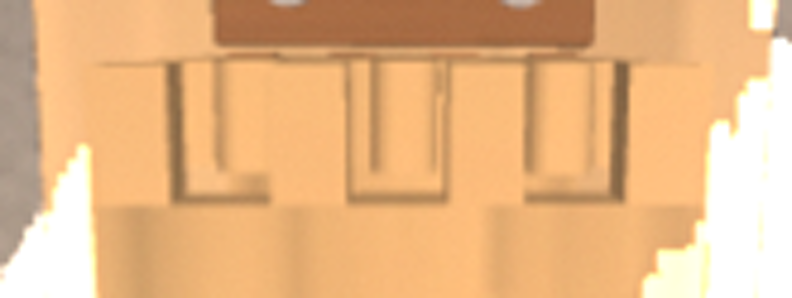

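```bash
python3 -c "
from h import *
z=np.load('wbox3.npz',allow_pickle=True);p,d,m=z['p'],z['d'],z['m'].item()
o=np.array([.4674,-.3751,.1076]);Rd=Rdown(-97.79)
P=grid(m,d);L=(P-o)@Rd
for c in (195,232,270,305,211,250,254,258,285,290):
  col=L[92:135,c];Z=P[92:135,c,2]
  for nm,k in (('H',Z>.137),('T',(Z>.119)&(Z<.126))):
    if k.sum()>3: print(c,nm,np.round(col[k][:,1].min()*1e3,1),np.round(col[k][:,1].max()*1e3,1),'x',np.round(col[k][:,0].mean()*1e3,1), 'z',np.round(np.median(Z[k])*1e3,1))
"
```

```text
195 H -74.7 -59.8 x -27.4 z 143.8
232 H -74.7 -59.7 x -10.3 z 144.2
270 H -76.6 -59.8 x 7.0 z 143.9
305 H -74.8 -59.9 x 23.4 z 144.1
211 H -61.3 -59.7 x -20.3 z 143.5
250 H -61.3 -59.8 x -2.0 z 144.3
250 T -74.4 -62.7 x -2.2 z 122.3
254 H -61.5 -59.6 x -0.1 z 143.3
254 T -74.5 -62.7 x -0.1 z 122.7
258 H -61.3 -59.7 x 1.7 z 143.8
258 T -74.5 -62.6 x 2.0 z 122.3
285 H -61.5 -59.8 x 14.5 z 143.8
285 T -74.5 -62.6 x 16.1 z 122.5
290 H -61.4 -59.9 x 16.7 z 144.4
290 T -74.5 -62.7 x 18.8 z 122.6
```

Emit:
carry_out:
  increments: "0 0 0.26 0.0002 0.0002 0.001 0.03; 0 0 0.26 0.0002 0.0002 0.003 0.03; 0 0 0.26 0.0002 0.0002 0.006 0.03; 0 0 0.26 0.0002 0.0002 0.008 0.03; 0 0 0.26 0.0002 0.0002 0.0085 0.03"

```text
time: 23.32
ee_pos: [0.4672, -0.3753, 0.099]
eef_rot: [-0.656, 0.755, -0.003, 0.003]
ft_force: [0.2, -0.5, -0.7]
width: 0.0598
```

```bash
python3 -c "
from h import *
plan((.4672,-.3752,.086),-98.05)
"
```

```text
t 23.32 pos [ 0.4672 -0.3753  0.099 ] yaw -98.05 F [ 0.16 -0.53 -0.7 ] w 0.0598
turn [-0.52  0.04 -0.  ] shift [-0.0001  0.0001  0.013 ] rows 0.21
```

Emit:
carry_out:
  increments: "0 0 0 0 0 0.0015 0.03; 0 0 0 0 0 0.003 0.03; 0 0 0 0 0 0.0045 0.03; 0 0 0 0 0 0.006 0.03; 0 0 0 0 0 0.006 0.03"

```text
time: 23.95
ee_pos: [0.4672, -0.3752, 0.0929]
eef_rot: [-0.656, 0.755, -0.003, 0.003]
ft_force: [-0.5, -0.2, -0.8]
width: 0.0602
```

Entering freely (5 mm into the tines, no force). On down.

Emit:
carry_out:
  increments: "0 0 0 0 0 0.002 0.03; 0 0 0 0 0 0.004 0.03; 0 0 0 0 0 0.0055 0.03; 0 0 0 0 0 0.0065 0.03; 0 0 0 0 0 0.0065 0.03"

```text
time: 24.58
ee_pos: [0.4673, -0.3752, 0.0866]
eef_rot: [-0.656, 0.755, -0.003, 0.003]
ft_force: [-0.8, 0.5, 3.4]
width: 0.0598
```

Emit:
carry_out:
  increments: "0 0 0 0 0 0.0005 0.08; 0 0 0 0 0 0 0.08; 0 0 0 0 0 0 0.08; 0 0 0 0 0 -0.02 0.08; 0 0 0 0 0 -0.06 0.08"

```text
time: 25.2
ee_pos: [0.4658, -0.3745, 0.1457]
eef_rot: [-0.656, 0.755, -0.001, 0.003]
ft_force: [-0.2, -0.8, 0.5]
width: 0.0796
```

Emit:
carry_out:
  increments: "-0.5 0 0 0 0 -0.03 0.08; -0.5 0 0 0 0.01 -0.06 0.08; -0.5 0 0 0 0.02 -0.07 0.08; -0.5 0 0 0 0.02 -0.07 0.08; -0.5 0 0 0 0.02 -0.07 0.08"

```text
time: 25.82
ee_pos: [0.4452, -0.3714, 0.2141]
eef_rot: [-0.656, 0.755, 0.003, -0.0]
ft_force: [-0.2, -0.1, -0.7]
width: 0.08
```

```bash
python3 -c "
from h import *
s=st();p,d,m=snap('wrist');np.savez('wbox4.npz',p=p,d=d,m=np.array(m,dtype=object));cv2.imwrite('pics/wbox4.png',p)
q,M=rectfit(p,d,m,.115,.13,(170,345,20,272),True)
A=np.c_[q[:,:2]-q[:,:2].mean(0),np.ones(len(q))];print('slope',np.linalg.lstsq(A,q[:,2],rcond=None)[0])
"
```

```text
25.825 [ 0.4452 -0.3714  0.2141] [[-0.14, -0.99, -0.004], [-0.99, 0.14, 0.004], [-0.004, 0.004, -1.0]] [-0.18 -0.14 -0.7 ] 0.08003372067201477
n 11145 c [ 0.4672 -0.3742] wh [0.0604 0.1503] long yaw -8.03 mean [ 0.4708 -0.375   0.1225] z5/50/95 [0.1213 0.1225 0.1237]
slope [0.00038281 0.00038763 0.12247479]
```

View pics/wbox4.png

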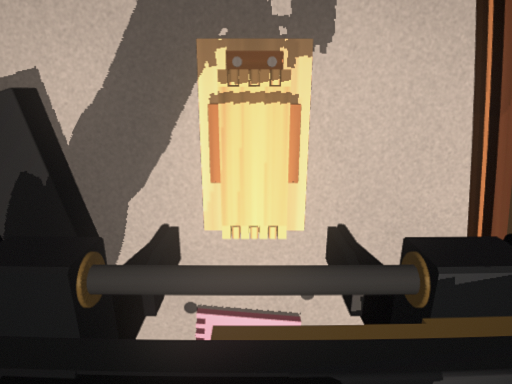

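Side B is home: centre (0.467,-0.374), top at 122.5 mm, level. Now side A.

```bash
python3 -c "
from h import *
plan((.655,.19,.2),-83)
"
```

```text
t 25.88 pos [ 0.4453 -0.3714  0.2142] yaw -98.03 F [-0.23 -0.35 -0.08] w 0.08
turn [  0.22   0.24 -15.03] shift [-0.5851 -0.1293  0.0157] rows 9.59
```

Emit:
carry_out:
  increments: "0 0 -2 -0.058 -0.013 0 0.087; 0 0 -4 -0.117 -0.026 0 0.087; 0 0 -6 -0.176 -0.039 0 0.087; 0 0 -8 -0.235 -0.052 0 0.087; 0 0 -9 -0.294 -0.065 0 0.087"

```text
time: 26.5
ee_pos: [0.5509, -0.0873, 0.214]
eef_rot: [0.713, -0.701, -0.003, 0.0]
ft_force: [0.6, -0.2, 0.2]
width: 0.0868
```

```bash
python3 -c "
from h import *
plan((.655,.19,.2),-83)
"
```

```text
t 26.5 pos [ 0.5509 -0.0873  0.214 ] yaw -88.98 F [ 0.6  -0.15  0.22] w 0.0868
turn [ 0.26  0.28 -5.98] shift [-0.2753 -0.1091  0.0148] rows 4.74
```

Emit:
carry_out:
  increments: "0.2 0.2 -1 -0.058 -0.023 0 0.087; 0.2 0.2 -2 -0.116 -0.046 0.005 0.087; 0.2 0.2 -4 -0.174 -0.069 0.01 0.087; 0.2 0.2 -6 -0.231 -0.091 0.015 0.087; 0.2 0.2 -6 -0.275 -0.109 0.015 0.087"

```text
time: 27.12
ee_pos: [0.6547, 0.1927, 0.1978]
eef_rot: [0.75, -0.662, -0.002, 0.001]
ft_force: [0.2, -0.5, 0.2]
width: 0.0869
```

```bash
python3 -c "
from h import *
r.camera('top');r.camera('top')
st();p,d,m=snap('wrist');cv2.imwrite('pics/wA0.png',p)
rectfit(p,d,m,.006,.02,(180,330,60,240),True)
plan((.672,.193,-.012),-83)
"
```

```text
27.225 [0.6537 0.1971 0.1973] [[0.13, -0.991, -0.005], [-0.991, -0.13, 0.005], [-0.005, 0.004, -1.0]] [-0.6   0.97 -0.45] 0.087096566616543
n 6204 c [0.673  0.1935] wh [0.1496 0.0603] long yaw 10.82 mean [0.6767 0.1941 0.0136] z5/50/95 [0.0118 0.0134 0.0158]
t 27.27 pos [0.654  0.1936 0.1976] yaw -82.69 F [-1.2  -0.75 -0.66] w 0.0871
turn [0.23 0.18 0.31] shift [ 0.0035 -0.0186  0.2095] rows 3.37
```

View pics/wA0.png

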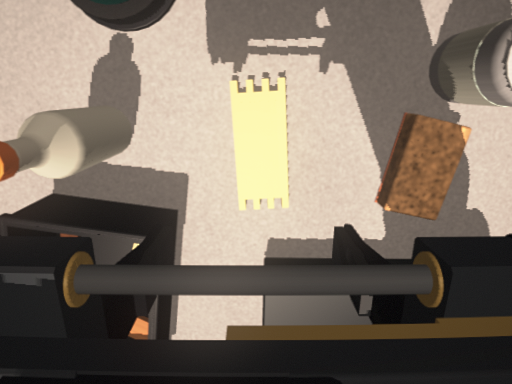

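```bash
python3 -c "
from h import *
plan((.673,.1935,-.022),-79.2)
"
```

```text
t 27.27 pos [0.654  0.1936 0.1976] yaw -82.69 F [-1.2  -0.75 -0.66] w 0.0871
turn [ 0.22  0.19 -3.49] shift [ 0.0032 -0.0197  0.2195] rows 3.53
```

Emit:
carry_out:
  increments: "0.2 0.2 -2 0.003 -0.01 0.05 0.087; 0.2 0.2 -3.5 0.003 -0.019 0.1 0.087; 0.2 0.2 -3.5 0.003 -0.0195 0.15 0.087; 0.2 0.2 -3.5 0.003 -0.0195 0.18 0.087; 0.2 0.2 -3.5 0.003 -0.0195 0.19 0.087"

```text
time: 27.9
ee_pos: [0.6716, 0.1917, 0.0048]
eef_rot: [0.77, -0.638, -0.001, 0.002]
ft_force: [0.3, -0.6, -0.5]
width: 0.0868
```

```bash
python3 -c "
from h import *
plan((.673,.1935,-.024),-79.2)
"
```

```text
t 27.9 pos [0.6716 0.1917 0.0048] yaw -79.25 F [ 0.28 -0.61 -0.48] w 0.0868
turn [ 0.25 -0.06 -0.05] shift [-0.0015 -0.0019  0.0288] rows 0.46
```

Emit:
carry_out:
  increments: "0.25 0 0 -0.0015 -0.002 0.01 0.087; 0.25 0 0 -0.0015 -0.002 0.021 0.087; 0.25 0 0 -0.0015 -0.002 0.0265 0.087; 0.25 0 0 -0.0015 -0.002 0.028 0.03; 0.25 0 0 -0.0015 -0.002 0.028 0.03"
  squeeze: 20

```text
time: 28.52
ee_pos: [0.6734, 0.1937, -0.0228]
eef_rot: [0.77, -0.638, 0.001, 0.0]
ft_force: [0.4, 0.2, 0.5]
width: 0.0741
```

Emit:
carry_out:
  increments: "0 0 0 0 0 0 0.03; 0 0 0 0 0 0 0.03; 0 0 0 0 0 0 0.03; 0 0 0 0 0 -0.03 0.03; 0 0 0 0 0 -0.08 0.03"

```text
time: 29.15
ee_pos: [0.6717, 0.1931, 0.0559]
eef_rot: [0.77, -0.638, -0.001, 0.002]
ft_force: [0.3, -0.6, -1.4]
width: 0.0599
```

```bash
python3 -c "
from h import *
plan((.464,.012,.10),-83.2)
"
```

```text
t 29.15 pos [0.6717 0.1931 0.0559] yaw -79.24 F [ 0.35 -0.63 -1.41] w 0.0599
turn [ 0.21 -0.09  3.96] shift [ 0.1392  0.2381 -0.043 ] rows 4.47
```

Emit:
carry_out:
  increments: "0 0 0 0.01 0.02 -0.035 0.03; 0 0 1 0.045 0.075 -0.043 0.03; 0 0 2 0.08 0.135 -0.043 0.03; 0 0 3 0.115 0.195 -0.043 0.03; 0.2 0 4 0.139 0.238 -0.043 0.03"

```text
time: 29.78
ee_pos: [0.4653, 0.0132, 0.0998]
eef_rot: [0.747, -0.665, 0.001, 0.001]
ft_force: [0.7, -1.6, 0.2]
width: 0.0597
```

```bash
python3 -c "
from h import *
plan((.464,.012,.030),-83.2)
"
```

```text
t 29.77 pos [0.4653 0.0132 0.0998] yaw -83.31 F [ 0.74 -1.62  0.22] w 0.0597
turn [-0.   -0.1  -0.11] shift [0.001  0.0014 0.0698] rows 1.12
```

Emit:
carry_out:
  increments: "0 0 0 0.001 0.001 0.02 0.03; 0 0 0 0.001 0.001 0.045 0.03; 0 0 0 0.001 0.001 0.06 0.03; 0 0 0 0.001 0.001 0.067 0.03; 0 0 0 0.001 0.001 0.07 0.03"

```text
time: 30.4
ee_pos: [0.4646, 0.0123, 0.0297]
eef_rot: [0.747, -0.664, 0.001, 0.001]
ft_force: [0.0, -0.2, -1.2]
width: 0.06
```

Emit:
carry_out:
  increments: "0 0 0 0 0 0.001 0.03; 0 0 0 0 0 0.002 0.03; 0 0 0 0 0 0.002 0.08; 0 0 0 0 0 0.002 0.08; 0 0 0 0 0 0.002 0.08"

```text
time: 31.02
ee_pos: [0.4647, 0.0122, 0.0279]
eef_rot: [0.747, -0.665, 0.001, 0.0]
ft_force: [0.3, 0.5, 0.3]
width: 0.0777
```

Emit:
carry_out:
  increments: "0 0 0 0 0 -0.03 0.08; 0 0 0 0 0 -0.07 0.08; 0 0 0 0 0 -0.11 0; 0 0 0 0 0 -0.14 0; 0 0 0 0 0 -0.14 0"

```text
time: 31.65
ee_pos: [0.4661, 0.0126, 0.1702]
eef_rot: [0.747, -0.665, 0.002, -0.001]
ft_force: [1.0, 0.7, -0.1]
width: 0.0579
```

```bash
cat >> h.py <<'E'
def tilt(q):
    A=np.c_[q[:,:2]-q[:,:2].mean(0),np.ones(len(q))];print('slope',np.round(np.linalg.lstsq(A,q[:,2],rcond=None)[0],4))
E
python3 -c "
from h import *
st();p,d,m=snap('wrist');cv2.imwrite('pics/wA1.png',p)
q,M=rectfit(p,d,m,.054,.075,(170,345,50,272),True);tilt(q)
plan((.519,.039,.045),-83.2)
"
```

```text
31.65 [0.4661 0.0126 0.1702] [[0.117, -0.993, 0.005], [-0.993, -0.117, -0.002], [0.003, -0.005, -1.0]] [ 0.95  0.66 -0.08] 0.05790335583940937
n 9000 c [0.464  0.0133] wh [0.1491 0.0602] long yaw 7.07 mean [0.4688 0.0138 0.0635] z5/50/95 [0.0619 0.0634 0.0657]
slope [ 0.0174 -0.0333  0.0635]
t 31.7 pos [0.4652 0.0125 0.1686] yaw -83.29 F [ 0.85  0.39 -0.84] w 0.0537
turn [-0.12 -0.12 -0.09] shift [-0.0203 -0.0563  0.1236] rows 2.2
```

Depth shows side A already tilted ~0.037 rad, with the corner at c2 high. Press there to check.

```bash
python3 -c "
from h import *
plan((.524,.000,.05),-83.2)
"
```

```text
t 31.7 pos [0.4652 0.0125 0.1686] yaw -83.29 F [ 0.85  0.39 -0.84] w 0.0537
turn [-0.12 -0.12 -0.09] shift [ 0.019  -0.0567  0.1187] rows 2.13
```

Emit:
carry_out:
  increments: "0 0 0 0.019 -0.04 0.02 0; 0 0 0 0.019 -0.057 0.045 0; 0 0 0 0.019 -0.057 0.08 0; 0 0 0 0.019 -0.057 0.105 0; 0 0 0 0.019 -0.057 0.115 0"
  squeeze: 10

```text
time: 32.33
ee_pos: [0.5225, 0.0001, 0.0512]
eef_rot: [0.747, -0.664, -0.0, 0.001]
ft_force: [-0.4, -0.9, 0.1]
width: 0.0046
```

```bash
python3 -c "
from h import *
plan((.524,.000,.040),-83.2)
"
```

```text
t 32.33 pos [5.225e-01 1.000e-04 5.120e-02] yaw -83.28 F [-0.38 -0.92  0.06] w 0.0046
turn [ 0.11 -0.07 -0.08] shift [ 0.0002 -0.0015  0.0112] rows 0.18
```

Emit:
carry_out:
  increments: "0 0 0 0 -0.0015 0.004 0; 0 0 0 0 -0.0015 0.007 0; 0 0 0 0 -0.0015 0.009 0; 0 0 0 0 -0.0015 0.0105 0; 0 0 0 0 -0.0015 0.0115 0"

```text
time: 32.95
ee_pos: [0.5242, 0.0002, 0.04]
eef_rot: [0.747, -0.664, 0.0, 0.001]
ft_force: [0.1, -0.3, -0.3]
width: 0.0004
```

Emit:
carry_out:
  increments: "0 0 0 0 0 0.0005 0; 0 0 0 0 0 0.001 0; 0 0 0 0 0 0.0015 0; 0 0 0 0 0 0.002 0; 0 0 0 0 0 0.002 0"

```text
time: 33.58
ee_pos: [0.5241, 0.0002, 0.0379]
eef_rot: [0.747, -0.664, 0.0, 0.001]
ft_force: [-0.2, 0.1, 0.6]
width: 0.0005
```

Emit:
carry_out:
  increments: "0 0 0 0 0 0.0005 0; 0 0 0 0 0 0.001 0; 0 0 0 0 0 0.0015 0; 0 0 0 0 0 0.002 0; 0 0 0 0 0 0.002 0"

```text
time: 34.2
ee_pos: [0.5244, 0.0001, 0.0364]
eef_rot: [0.747, -0.664, 0.0, 0.001]
ft_force: [-1.3, -0.6, 5.3]
width: 0.0004
```

```bash
python3 -c "
from h import *
st();p,d,m=snap('wrist');cv2.imwrite('pics/wA2.png',p);np.savez('wA2.npz',p=p,d=d,m=np.array(m,dtype=object))
q,M=rectfit(p,d,m,.050,.075,(150,365,50,300),True);tilt(q)
p,d,m=snap('top');q,M=rectfit(p,d,m,.050,.075,(205,310,170,250),True);tilt(q)
"
```

```text
34.2 [5.244e-01 1.000e-04 3.640e-02] [[0.117, -0.993, -0.001], [-0.993, -0.117, -0.002], [0.002, 0.001, -1.0]] [-1.28 -0.61  5.34] 0.0004135681397471481
n 1553 c [0.5312 0.032 ] wh [0.0182 0.0481] long yaw -75.86 mean [0.5313 0.0313 0.0602] z5/50/95 [0.0526 0.062  0.0636]
slope [ 0.0644 -0.015   0.0602]
n 134 c [0.4456 0.0331] wh [0.1158 0.0174] long yaw 7.24 mean [0.4391 0.0342 0.0654] z5/50/95 [0.061  0.0657 0.0695]
slope [-0.0147 -0.0064  0.0654]
```

View pics/wA2.png

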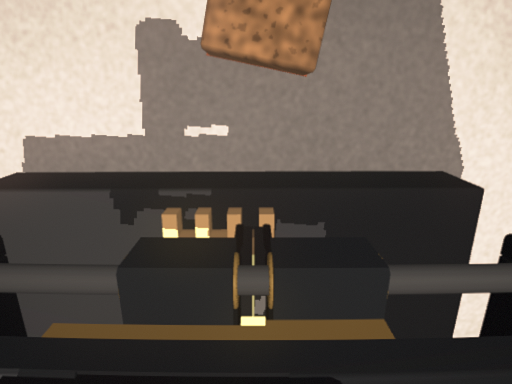

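Pressed at c2, that corner goes down and the c4 end rises (top view depth 0.0654–0.0695 there). Lift and look again on the way to regrip.

```bash
python3 -c "
from h import *
plan((.464,.0125,.17),-83.2)
"
```

```text
t 34.3 pos [5.244e-01 1.000e-04 3.640e-02] yaw -83.28 F [-1.11 -1.21  6.01] w 0.0004
turn [ 0.06 -0.1  -0.08] shift [-0.0191  0.0586 -0.1336] rows 2.35
```

Emit:
carry_out:
  increments: "0 0 0 0 0 -0.03 0.087; 0 0 0 -0.01 0.03 -0.08 0.087; 0 0 0 -0.019 0.05 -0.11 0.087; 0 0 0 -0.019 0.0586 -0.13 0.087; 0 0 0 -0.019 0.0586 -0.1336 0.087"

```text
time: 34.92
ee_pos: [0.4645, 0.0124, 0.1712]
eef_rot: [0.747, -0.665, 0.001, 0.0]
ft_force: [0.6, 0.3, -0.0]
width: 0.0425
```

```bash
python3 -c "
from h import *
p,d,m=snap('top');q,M=rectfit(p,d,m,.050,.075,(205,310,170,250),True);
r.camera('top');
st();p,d,m=snap('wrist');cv2.imwrite('pics/wA3.png',p)
q,M=rectfit(p,d,m,.054,.075,(170,345,50,272),True);tilt(q)
plan((.464,.013,.028),-83)
"
```

```text
Traceback (most recent call last):
  File "h.py", line 35, in rectfit
    k=1+np.argmax(s[1:,4]);M=l==k
        ~~~~~~~~~^^^^^^^^^
ValueError: attempt to get argmax of an empty sequence
```

```bash
python3 -c "
from h import *
st();p,d,m=snap('wrist');cv2.imwrite('pics/wA3.png',p)
q,M=rectfit(p,d,m,.054,.075,(170,345,50,272),True);tilt(q)
plan((.464,.013,.028),-83)
"
```

```text
34.975 [0.4645 0.0123 0.1706] [[0.117, -0.993, 0.001], [-0.993, -0.117, -0.002], [0.002, -0.0, -1.0]] [ 0.69 -0.25  0.39] 0.04645374739619162
n 9050 c [0.4639 0.0135] wh [0.1493 0.0601] long yaw 7.23 mean [0.4688 0.014  0.0635] z5/50/95 [0.0619 0.0634 0.0657]
slope [ 0.0178 -0.0337  0.0635]
t 35.02 pos [0.4643 0.0123 0.1697] yaw -83.3 F [0.14 0.42 0.02] w 0.0508
turn [ 0.05 -0.1  -0.3 ] shift [-1.000e-03  1.000e-04  1.417e-01] rows 2.27
```

View pics/wA3.png

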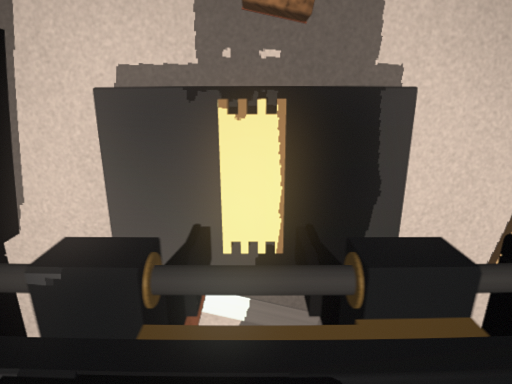

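A rests tilted (0.038 rad) and tips when c2 is pressed: it rocks, so it goes to the bin.

Emit:
carry_out:
  increments: "0 0 0 -0.001 0 0 0.087; 0 0 0 -0.001 0 0.01 0.087; 0 0 -0.3 -0.001 0 0.05 0.087; 0 0 -0.3 -0.001 0 0.09 0.087; 0 0 -0.3 -0.001 0 0.12 0.087"

```text
time: 35.65
ee_pos: [0.4628, 0.0132, 0.047]
eef_rot: [0.749, -0.663, -0.001, 0.002]
ft_force: [0.5, 0.6, -0.7]
width: 0.0865
```

```bash
python3 -c "
from h import *
plan((.464,.013,.028),-83)
"
```

```text
t 35.65 pos [0.4628 0.0132 0.047 ] yaw -82.98 F [ 0.54  0.64 -0.67] w 0.0865
turn [ 0.19 -0.06  0.02] shift [ 0.0003 -0.0012  0.019 ] rows 0.3
```

Emit:
carry_out:
  increments: "0.2 0 0 0 -0.001 0.01 0.087; 0.2 0 0 0 -0.001 0.017 0.087; 0.2 0 0 0 -0.001 0.019 0.03; 0.2 0 0 0 -0.001 0.019 0.03; 0.2 0 0 0 -0.001 0.019 0.03"
  squeeze: 20

```text
time: 36.28
ee_pos: [0.4643, 0.0132, 0.0286]
eef_rot: [0.749, -0.663, 0.001, -0.0]
ft_force: [-0.9, -0.2, -0.0]
width: 0.0645
```

Emit:
carry_out:
  increments: "0 0 0 0 0 0 0.03; 0 0 0 0 0 -0.02 0.03; 0 0 0 0 0 -0.06 0.03; 0 0 0 0 0 -0.11 0.03; 0 0 0 0 0 -0.16 0.03"

```text
time: 36.9
ee_pos: [0.4637, 0.0134, 0.1903]
eef_rot: [0.749, -0.662, 0.001, -0.0]
ft_force: [0.7, -0.1, -1.6]
width: 0.0593
```

```bash
python3 -c "
from h import *
plan((.465,.366,.18),-90)
"
```

```text
t 36.9 pos [0.4637 0.0134 0.1903] yaw -82.98 F [ 0.68 -0.15 -1.63] w 0.0593
turn [-0.09 -0.08  7.02] shift [-0.3498 -0.0444  0.0098] rows 5.64
```

Emit:
carry_out:
  increments: "0 0 1 -0.055 -0.007 0.005 0.03; 0 0 3 -0.115 -0.014 0.01 0.03; 0 0 4 -0.175 -0.022 0.01 0.03; 0 0 6 -0.235 -0.03 0.01 0.03; 0 0 7 -0.295 -0.037 0.01 0.03"

```text
time: 37.52
ee_pos: [0.4645, 0.3123, 0.1802]
eef_rot: [-0.707, 0.708, -0.001, 0.0]
ft_force: [1.1, -0.5, -1.4]
width: 0.0595
```

```bash
python3 -c "
from h import *
plan((.465,.366,.18),-90)
p,d,m=snap('wrist');cv2.imwrite('pics/wbin.png',p)
P=grid(m,d);k=(P[...,2]>.083)&(P[...,2]<.097)&(P[...,1]>.25)
k[:, :]=k
q=P[k];print(len(q),q.min(0),q.max(0))
"
```

```text
t 37.52 pos [0.4645 0.3123 0.1802] yaw -90.09 F [ 1.14 -0.48 -1.44] w 0.0595
turn [-0.14 -0.07 -0.09] shift [-0.0537 -0.0004  0.0001] rows 0.86
6342 [0.34570682 0.28100845 0.08300364] [0.5842986  0.44926023 0.09296581]
```

View pics/wbin.png

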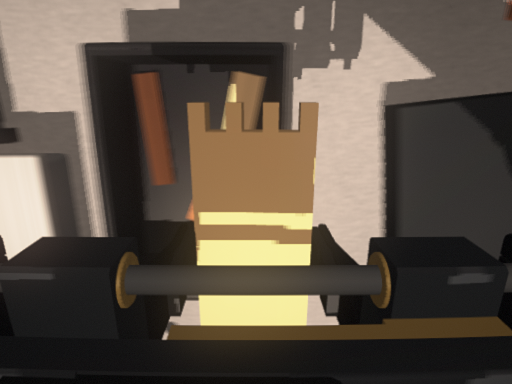

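Emit:
carry_out:
  increments: "0 0 0 -0.03 0 0 0.03; 0 0 0 -0.053 0 0.03 0.03; 0 0 0 -0.053 0 0.07 0.03; 0 0 0 -0.053 0 0.11 0.03; 0 0 0 -0.053 0 0.145 0.03"

```text
time: 38.2
ee_pos: [0.4609, 0.3741, 0.0337]
eef_rot: [0.709, -0.705, -0.001, -0.001]
ft_force: [-0.2, 0.9, -0.2]
width: 0.06
```

Emit:
carry_out:
  increments: "0 0 0 0 0 0 0.03; 0 0 0 0 0 0 0.075; 0 0 0 0 0 0 0.075; 0 0 0 0 0 0 0.075; 0 0 0 0 0 -0.04 0.075"

```text
time: 38.83
ee_pos: [0.4598, 0.3726, 0.0723]
eef_rot: [0.709, -0.705, -0.001, 0.001]
ft_force: [0.3, -0.5, 0.9]
width: 0.0746
```

Emit:
carry_out:
  increments: "0 0 0 0.01 0 -0.06 0.075; 0 0 0 0.02 0 -0.12 0.075; 0 0 0 0.05 0 -0.13 0.075; 0 0 0 0.1 0 -0.13 0.075; 0 0 0 0.15 0 -0.13 0.075"

```text
time: 39.45
ee_pos: [0.461, 0.2213, 0.2029]
eef_rot: [0.709, -0.705, -0.001, 0.0]
ft_force: [1.7, -1.0, 0.2]
width: 0.0749
```

```bash
python3 -c "
from h import *
st()
for n in('top','side'):
  p,d,m=snap(n);cv2.imwrite(f'pics/{n}9.png',p);np.savez(f'{n}9.npz',p=p,d=d,m=np.array(m,dtype=object))
  if n=='top':
    rectfit(p,d,m,.115,.13,(330,400,165,250),True)
    P=grid(m,d);k=(P[...,2]>.015)&(P[...,2]<.08)&((p[...,2].astype(int)-p[...,0])>45);k[:,:118]=0;k[:,187:]=0;k[:158]=0;k[245:]=0
    q=P[k];print('bin',len(q),q.mean(0),cv2.minAreaRect(q[:,:2].astype(np.float32)))
"
```

```text
39.45 [0.461  0.2213 0.2029] [[0.006, -1.0, -0.002], [-1.0, -0.006, 0.001], [-0.001, 0.002, -1.0]] [ 1.74 -1.01  0.2 ] 0.07489846328538319
n 883 c [ 0.467  -0.3739] wh [0.0635 0.1492] long yaw -8.06 mean [ 0.4661 -0.3732  0.1224] z5/50/95 [0.1188 0.1223 0.1259]
bin 59 [0.42138152 0.4045604  0.03259227] ((0.4324098825454712, 0.4160716235637665), (0.11715313792228699, 0.02134096994996071), 32.718387603759766)
```

View pics/top9.png

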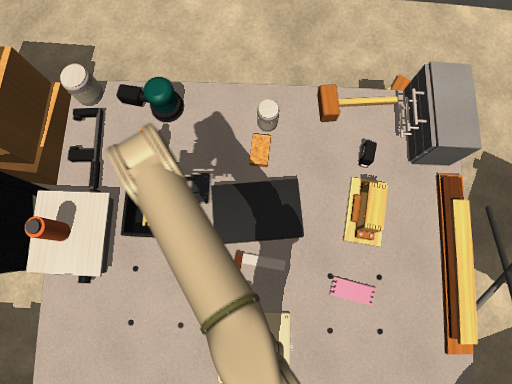

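View pics/side9.png

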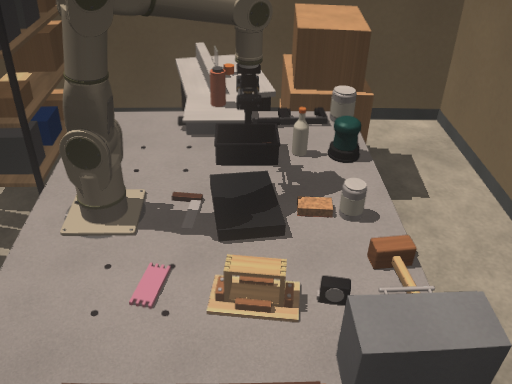

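The arm covers the bin; move clear and look at it.

Emit:
carry_out:
  increments: "0 0 0 0.05 0 -0.02 0.075; 0 0 0 0.1 0 -0.02 0.075; 0 0 0 0.15 0 -0.02 0.075; 0 0 0 0.2 0 -0.02 0.075; 0 0 0 0.2 0 -0.02 0.075"

```text
time: 40.17
ee_pos: [0.4622, 0.0132, 0.2236]
eef_rot: [-0.704, 0.71, -0.001, -0.001]
ft_force: [0.9, 0.8, 1.0]
width: 0.0752
```

```bash
python3 -c "
from h import *
st()
r.camera('side')
p,d,m=snap('top');cv2.imwrite('pics/top10.png',np.hstack([cv2.resize(p[150:255,110:200],None,fx=4,fy=4),cv2.resize(p[150:255,330:420],None,fx=4,fy=4)]))
P=grid(m,d);k=(P[...,2]>.012)&(P[...,2]<.08)&((p[...,2].astype(int)-p[...,0])>60);k[:,:118]=0;k[:,187:]=0;k[:158]=0;k[245:]=0
q=P[k];print('bin',len(q),q.mean(0),q.min(0),q.max(0))
def c(u0,u1,v0,v1,zl,zh):
    M=np.zeros(d.shape,bool);M[v0:v1,u0:u1]=True
    M&=(P[...,2]>zl)&(P[...,2]<zh);print(np.round(P[M].mean(0),4))
c(138,170,120,160,.02,.25);c(250,285,95,132,.1,.14);c(355,380,132,170,.05,.08);c(245,275,130,170,.025,.04)
"
```

```text
40.175 [0.4622 0.0132 0.2236] [[-0.008, -1.0, -0.001], [-1.0, 0.008, -0.003], [0.003, 0.001, -1.0]] [0.87 0.83 1.02] 0.07515047367924507
bin 1098 [0.47246149 0.36752493 0.02295739] [0.38217943 0.30934716 0.01200112] [0.56539682 0.43090214 0.03441742]
[0.6584 0.363  0.1137]
[ 0.7852 -0.0172  0.1186]
[ 0.6705 -0.3759  0.0642]
[nan nan nan]<string>:10: RuntimeWarning: Mean of empty slice.
  ret = um.true_divide(
```

View pics/top10.png

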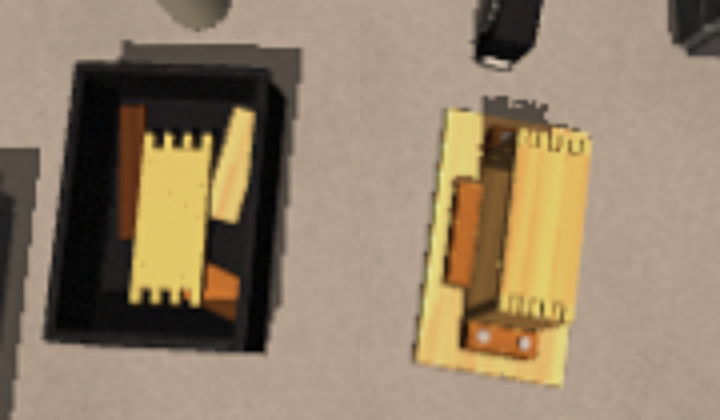

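Side A lies in the bin, side B is home on the box, and the bystanders are where they were. Handing in.

```bash
python3 -c "
from h import *
st();print(r.close_job())"
```

```text
40.275 [0.4622 0.0174 0.2236] [[-0.002, -1.0, -0.001], [-1.0, 0.002, -0.002], [0.002, 0.001, -1.0]] [0.41 0.42 0.06] 0.07508733497431737
the job is handed in; nothing more can be done
None
```

The flat side is home on the box and the twisted one is in the offcut bin. I handed in at 40.3 s with the gripper clear of everything; no verdict was reported.

- **Right-hand side (B), flat:** on the plate all four corners were solid at the same height, within 0.2 mm, under about 10–36 N. That is harder than the 1–5 N given for the test. It went onto the tines without resistance and seated with about 3 N. After release its centre was within about 1 mm of the seat, its top was 122.5 mm above the bench, and it was level within 0.0005 rad.
- **Left-hand side (A), twisted:** it rested tilted by about 0.038 rad. Pressing its high corner with about 5 N brought that corner down while the opposite one rose, and on release it tipped back. It lies in the bin at about (0.47, 0.37). I pressed only that one corner of A.

**What disagreed:** the finger ends sit about 26 mm short of the reported TCP. My first three grasps therefore closed above side B without touching it. I found this in the depth images and used the true finger ends from then on.

**Not checked:**
- I did not press side B's corners after seating it; that it bears on all four rests on the height and level readings.
- The glue, tin and tape measure were within 1 mm of their start. The arm hid the sanding block in the last picture, but it looked unmoved in the one before.

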